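Block the laser, load the copper cells on their cradles, unblock

ROBOT

A 7-joint arm with a two-finger parallel gripper is mounted at the origin on the work surface. World frame = base frame: x ahead of the robot, y to its left, z up, the work surface at z = 0. Lengths are in mm, angles in rad, forces in N, time in s.
With the tool pointing down it reaches from about 400 to 875 mm from the base axis. Payload 4.4 kg.
Tool frame: the origin (TCP) lies on the centre line of the jaws, within the pads' length; the fingertips stand 14 mm ahead of it and the grasp point (between the pads) lies 5 mm behind it (tips_ahead is the distance from the TCP to the fingertips, in mm); z points along the fingers, y is the line along which they close (so a half turn about z gives the same grasp; the last joint's range is limited). The gripper opens to 85 mm and grips with 20 to 120 N. Pads are 22 mm wide; open, the fingers measure 114 mm over their backs; the gripper's body (76 mm by 85 mm) begins 54 mm behind the grasp point. The pads swing forward as they close: fully open they stand 13 mm farther back than shut.
Start: joints at [-1.204, 0.628, 0.038, 1.517, -0.027, 0.996, -0.02], TCP at [272.599, 590.091, 245.313] pointing down, gripper open.
Joint ranges: [-3.06, 3.06], [-0.37, 2.12], [-1.25, 1.32], [0.18, 2.47], [-1.1, 4.24], [0.23, 1.98], [-2.94, 2.94]. Speed limits (rad/s): [2.57, 2.57, 3.14, 3.14, 3.14, 3.14, 3.14].

INTERFACE

Orientations are given as [roll, pitch, yaw] about the fixed x, y, z axes, in that order (R = Rz(yaw) Ry(pitch) Rx(roll)).
In Python, from cell import * gives the robot as it stands.
- The arm moves only by the tool move_arm, never from a script. Its argument "rows" is text: rows parted by semicolons, each of 7 numbers parted by spaces: the shift along the tool's x, y, z scaled (see below), then the turn, a rotation vector about the tool's x, y, z scaled (see below), then the closure, from -1 (fully open) to 1 (shut). A call has 1 to 12 rows; each row is the pose to reach, as a shift and turn from the pose commanded when the call began, along the tool's axes at that moment; what a row does not reach only later rows make up. The controller multiplies each number of a shift by 0.3 m and each number of a turn by pi/2 rad. A row lasts 1/12 s, in which the tool goes at most 41.7 mm and 7.16 degrees, less where a joint would pass 70% of its speed; a pose out of reach is approached as far as the arm can. A call with a number of a shift or a turn outside -1 to 1 is refused whole. A call with a gripper value outside its range is refused whole. The fingers move at their own pace and stop on an object; the grip force is fixed at half the most. Time passes only in rows, so rows that repeat a pose let the fingers close. It gives the time, the measured TCP pose, the force, the opening and the grip force at its end, in the units of the state.
- read_state(): the state, without advancing time (a new reading comes with each control period).
- get_image(name): name is "side" or "top"; returns a dict with "img" (400x640x3 uint8, red, green, blue), "vfov" (degrees; the focal length in pixels is half the picture's height over the tangent of half this angle, whatever the lens; pixels are square), "cx", "cy" (the principal point, pixels), "k1" (the pictures are not rectified: a ray, as slopes to the right and down, at radius r is drawn at 1 + k1 r^2 times it, then the intrinsics apply), "extrinsics" (4x4, takes a point from camera to world coordinates). Camera axes: x right, y up, looking along -z (the intrinsics and any distortion apply to the point x, -y, -z); pixel columns grow to the right and rows downward; lengths in mm; the calibration is good to about 2 mm. A picture is of the moment at which its call begins. There is no depth.
- finish_job(): hands the job in; it is judged then, once.
The state is a dict: "clock": time; "qpos": joint angles; "qd": joint speeds; "tau": joint torques, N m; "eef_pos": TCP position; "tool_rot": TCP orientation; "force": force on the tool from outside, world axes, zero at the start; "torque": the same for the moment, N m; "width": finger opening in mm; "gripper_force": force on a finger pad.
Only numpy, scipy, OpenCV 4.12 (cv2) and the standard library are available. Lean on these libraries where they do the work, as an engineer would, in place of code of your own. Each camera call takes 0.05 s, during which the arm holds its last target. There are 200 camera calls.

TASK

First block the laser: push the shutter blade (orange grip) into the slot of the shutter housing until it is fully home. Then, with the blade in, lay each copper cell that is there in the raised V cradle of its own colour and slide it until it touches the coloured backstop; with all cells seated and the blade still home, pull the blade out, lay it back on the cork mat the way it lay before, and leave the other things on the table where they are.

Things in the scene. Friction and masses are not known exactly. Their poses are not given: they have to be found in the camera images.
- blade: Shutter blade: dark steel plate 100 (x) x 40 (y) x 4 mm lying flat, with an orange upright grip 16 (x) x 24 (y) mm that rises 40 mm above the plate, centred 35 mm behind the blade's middle (at its x = -35 mm). 120 g. Origin: centre of the plate's underside; +x is the leading end that goes into the slot, z up.
- pad: Tan cork parking mat, fixed to the table, 140 (x) x 80 (y) x 3 mm. Origin: centre of its underside. The blade starts on it, its length roughly along the mat's and its leading end to the mat's +x.
- shutter_housing: Fixed laser head, black shutter housing in front. Origin: on the table below the middle of the slot's mouth; +x into the slot. Slot 48 mm wide, 9 high, floor 12 above the table, 40 deep to a solid wall. A sill 64 mm wide, level with its floor, runs out to x = -100 mm. Housing 80 mm wide, 66 high; white head (x 40 to 190) 78 high. Blade home: its origin at x -10, y 0, z 12 mm here.
- red_cell: Copper gas cell with a red band round its middle: octagonal bar 110 mm long (x), 40 mm across flats, about 0.3 kg (varies), the same at both ends and on all eight flats. Origin: its middle; own x along its length. Starts lying on the table ahead of the cradles. May be absent.
- red_cradle: Fixed cradle with red marks: black foot 80 x 70 mm, pillar, and on it a 90-degree steel V trough 100 mm long (x -50 to 50), only about 40 mm wide outside, open upwards and at the -x end. Origin: under its middle, on the table; +x along the trough to the backstop. A cell set in flat side down settles in the V, its axis 100 mm above the table; the trough's edges lie 12 mm below that axis.
- red_stop: Backstop of the red cradle: a red plate 34 x 34 x 10 mm across the +x end of the trough, clamped (rigid when pushed) at a place that differs from start to start by up to 12 mm. Origin: centre of the face that the cell must touch, 100 mm above the table; x as the cradle's. A cell that touches it has its middle at x = -55 mm here.
- blue_cell: Copper gas cell with a blue band round its middle: octagonal bar 110 mm long (x), 40 mm across flats, about 0.3 kg (varies), the same at both ends and on all eight flats. Origin: its middle; own x along its length. Starts lying on the table ahead of the cradles. May be absent.
- blue_cradle: Fixed cradle with blue marks: black foot 80 x 70 mm, pillar, and on it a 90-degree steel V trough 100 mm long (x -50 to 50), only about 40 mm wide outside, open upwards and at the -x end. Origin: under its middle, on the table; +x along the trough to the backstop. A cell set in flat side down settles in the V, its axis 100 mm above the table; the trough's edges lie 12 mm below that axis.
- blue_stop: Backstop of the blue cradle: a blue plate 34 x 34 x 10 mm across the +x end of the trough, clamped (rigid when pushed) at a place that differs from start to start by up to 12 mm. Origin: centre of the face that the cell must touch, 100 mm above the table; x as the cradle's. A cell that touches it has its middle at x = -55 mm here.
- yellow_cell: Copper gas cell with a yellow band round its middle: octagonal bar 110 mm long (x), 40 mm across flats, about 0.3 kg (varies), the same at both ends and on all eight flats. Origin: its middle; own x along its length. Starts lying on the table ahead of the cradles. May be absent.
- yellow_cradle: Fixed cradle with yellow marks: black foot 80 x 70 mm, pillar, and on it a 90-degree steel V trough 100 mm long (x -50 to 50), only about 40 mm wide outside, open upwards and at the -x end. Origin: under its middle, on the table; +x along the trough to the backstop. A cell set in flat side down settles in the V, its axis 100 mm above the table; the trough's edges lie 12 mm below that axis.
- yellow_stop: Backstop of the yellow cradle: a yellow plate 34 x 34 x 10 mm across the +x end of the trough, clamped (rigid when pushed) at a place that differs from start to start by up to 12 mm. Origin: centre of the face that the cell must touch, 100 mm above the table; x as the cradle's. A cell that touches it has its middle at x = -55 mm here.
- green_cell: Copper gas cell with a green band round its middle: octagonal bar 110 mm long (x), 40 mm across flats, about 0.3 kg (varies), the same at both ends and on all eight flats. Origin: its middle; own x along its length. Starts lying on the table ahead of the cradles. May be absent.
- green_cradle: Fixed cradle with green marks: black foot 80 x 70 mm, pillar, and on it a 90-degree steel V trough 100 mm long (x -50 to 50), only about 40 mm wide outside, open upwards and at the -x end. Origin: under its middle, on the table; +x along the trough to the backstop. A cell set in flat side down settles in the V, its axis 100 mm above the table; the trough's edges lie 12 mm below that axis.
- green_stop: Backstop of the green cradle: a green plate 34 x 34 x 10 mm across the +x end of the trough, clamped (rigid when pushed) at a place that differs from start to start by up to 12 mm. Origin: centre of the face that the cell must touch, 100 mm above the table; x as the cradle's. A cell that touches it has its middle at x = -55 mm here.
- lens_cap: Black lens cap 48 mm across, 14 mm high, bystander. Origin: centre of its underside.
- screwdriver: Screwdriver 170 mm long, bystander. Origin: centre of its underside.
- jar: Amber glass jar 56 mm across, 70 mm high, bystander. Origin: centre of its underside.
- lens_post: Lens on a steel post, 100 mm high, bystander. Origin: centre of its underside.
- carton: Cardboard carton 110 x 80 x 50 mm, bystander. Origin: centre of its underside.
- notebook: Blue notebook 110 x 80 x 12 mm, bystander. Origin: centre of its underside.

How it is judged (in metres and radians):
On the way, in this order (a step that is already met when the one before it is completed fails the run):
1. the blade is fully home in the slot of the shutter housing (x of blade in the frame of shutter_housing between -0.014 and -0.006 m and y of blade in the frame of shutter_housing between -0.007 and 0.007 m and z of blade in the frame of shutter_housing between 0.009 and 0.018 m and angle between the x axis of blade and the x axis of shutter_housing, either way round below 0.2 rad), for 0.2 s.
2. with the blade home, every cell that is there lies in its own cradle against the backstop (all of step 1 and x of red_cell in the frame of red_stop between -0.0585 and -0.053 m and y of red_cell in the frame of red_stop between -0.005 and 0.005 m and z of red_cell in the frame of red_stop between -0.005 and 0.005 m and angle between the x axis of red_cell and the x axis of red_stop, either way round below 0.08 rad and linear speed of each of red_cell, blue_cell, yellow_cell, green_cell below 0.02 m/s and x of blue_cell in the frame of blue_stop between -0.0585 and -0.053 m and y of blue_cell in the frame of blue_stop between -0.005 and 0.005 m and z of blue_cell in the frame of blue_stop between -0.005 and 0.005 m and angle between the x axis of blue_cell and the x axis of blue_stop, either way round below 0.08 rad and x of yellow_cell in the frame of yellow_stop between -0.0585 and -0.053 m and y of yellow_cell in the frame of yellow_stop between -0.005 and 0.005 m and z of yellow_cell in the frame of yellow_stop between -0.005 and 0.005 m and angle between the x axis of yellow_cell and the x axis of yellow_stop, either way round below 0.08 rad and x of green_cell in the frame of green_stop between -0.0585 and -0.053 m and y of green_cell in the frame of green_stop between -0.005 and 0.005 m and z of green_cell in the frame of green_stop between -0.005 and 0.005 m and angle between the x axis of green_cell and the x axis of green_stop, either way round below 0.08 rad), for 0.3 s.
At the end, for the whole second after the job is handed in: Each cell present rests in the V of its colour's cradle, end within about 2.5 mm of the backstop, axis within 5 mm and 0.08 rad; the blade lies flat at rest on the cork mat, its middle within 30 mm along and 25 mm across of the mat's middle, turned under 0.3 rad (x of red_cell in the frame of red_stop between -0.0585 and -0.053 m and y of red_cell in the frame of red_stop between -0.005 and 0.005 m and z of red_cell in the frame of red_stop between -0.005 and 0.005 m and angle between the x axis of red_cell and the x axis of red_stop, either way round below 0.08 rad and linear speed of each of red_cell, blue_cell, yellow_cell, green_cell, blade below 0.02 m/s and x of blue_cell in the frame of blue_stop between -0.0585 and -0.053 m and y of blue_cell in the frame of blue_stop between -0.005 and 0.005 m and z of blue_cell in the frame of blue_stop between -0.005 and 0.005 m and angle between the x axis of blue_cell and the x axis of blue_stop, either way round below 0.08 rad and x of yellow_cell in the frame of yellow_stop between -0.0585 and -0.053 m and y of yellow_cell in the frame of yellow_stop between -0.005 and 0.005 m and z of yellow_cell in the frame of yellow_stop between -0.005 and 0.005 m and angle between the x axis of yellow_cell and the x axis of yellow_stop, either way round below 0.08 rad and x of green_cell in the frame of green_stop between -0.0585 and -0.053 m and y of green_cell in the frame of green_stop between -0.005 and 0.005 m and z of green_cell in the frame of green_stop between -0.005 and 0.005 m and angle between the x axis of green_cell and the x axis of green_stop, either way round below 0.08 rad and x of blade in the frame of pad between -0.03 and 0.03 m and y of blade in the frame of pad between -0.025 and 0.025 m and z of blade in the frame of pad between 0 and 0.008 m and angle between the x axis of blade and the x axis of pad, either way round below 0.3 rad and angle between blade's own z axis and vertical below 0.1 rad); the robot touches nothing.
It fails at once if a bystander is moved by more than 40 mm (distance of any of lens_cap, screwdriver, jar, lens_post, carton, notebook from where it was at the start of the episode above 0.04 m).
Of red_cell, blue_cell, yellow_cell, green_cell only 3 to 4 are there at a start; the rules pass over those that are not, and their reading is None.
At some moment in a run one of blade may be knocked a few centimetres aside while the robot is not near it.
Once in a run the grip may slacken for a moment while it holds something.
It also fails if it takes over 210 s, if anything falls off the work surface, if the arm or the gripper's body presses on something with over 40 N, if the wrist force passes 120 N, or if a joint passes its speed limit or range.

## Working session

There is one attempt and no reset: what is moved stays moved. The work goes in short steps, Python scripts to look and compute and a tool call to move; the robot and the scene stay as the last step left them, time stands still between calls to the robot, and variables do not carry over. Pictures are saved under pics/ and viewed, at most 14 in all, crops included, and the job is handed in when it is done.

Besides the shell and the picture viewer there is one more tool, called after "Request:" as name(argument=value, ...) on one line, values as JSON. move_arm: Moves the arm, as the interface text tells. Its arguments: {"type":"object","properties":{"rows":{"type":"string"}},"required":["rows"]}

```bash
mkdir -p pics; ls
python3 - <<'E'
from cell import *
import cv2
print(read_state())
for n in("top","side"):
    d=get_image(n); cv2.imwrite(f"pics/{n}0.png",d["img"][:,:,::-1]); print(n,{k:v for k,v in d.items() if k!="img"})
E
```

```text
pics
{'clock': 0.0, 'qpos': array([-1.20381554,  0.62932378,  0.03843483,  1.51839882, -0.02700053,
        0.99628174, -0.02000596]), 'qd': array([ 0.00054577,  0.00023711, -0.00114483,  0.00111277,  0.00144851,
       -0.00038878, -0.00025155]), 'tau': array([-5.73071757e-04, -5.63415670e+01,  1.22604780e+00, -1.93440789e+01,
        1.09862286e-02,  1.03625102e-02, -7.04068952e-06]), 'eef_pos': array([272.3230127 , 589.53385628, 244.393555  ]), 'tool_rot': array([-3.13969883e+00,  1.98007687e-05,  2.70881070e+00]), 'force': array([ 0.16155398, -0.29226121, -0.84814957]), 'torque': array([-0.00594881, -0.01374244,  0.02735772]), 'gripper_force': 0.0, 'width': 85.56937312477258}
top {'vfov': 56.95726801217226, 'cx': 318.8026019314673, 'cy': 198.08766365135452, 'k1': -0.08739809791579728, 'extrinsics': array([[ 2.17919784e-02,  9.82162675e-01, -1.86766133e-01,
         4.23393240e+02],
       [-9.99685207e-01,  1.90834027e-02, -1.62883525e-02,
        -1.50582996e+01],
       [-1.24336785e-02,  1.87062296e-01,  9.82269363e-01,
         1.06253978e+03],
       [ 0.00000000e+00,  0.00000000e+00,  0.00000000e+00,
         1.00000000e+00]])}
side {'vfov': 45.20743931954483, 'cx': 321.65611929681455, 'cy': 205.24006850113233, 'k1': -0.07193156463395836, 'extrinsics': array([[ 8.38610035e-01,  3.65435410e-01, -4.03968032e-01,
        -9.15548928e+01],
       [-5.44727196e-01,  5.65769245e-01, -6.19013282e-01,
        -1.04737308e+03],
       [ 2.34331597e-03,  7.39163123e-01,  6.73522372e-01,
         1.24234395e+03],
       [ 0.00000000e+00,  0.00000000e+00,  0.00000000e+00,
         1.00000000e+00]])}
```

View pics/top0.png

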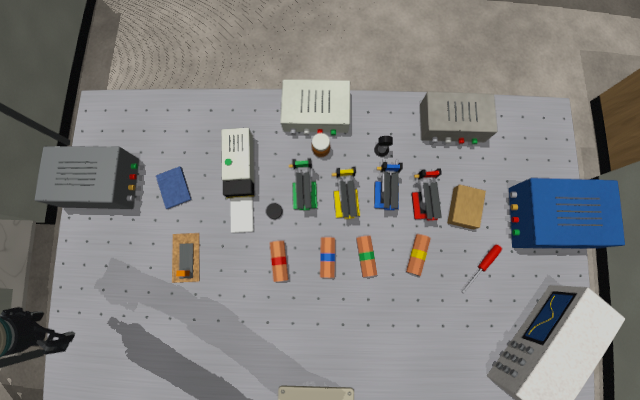

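View pics/side0.png

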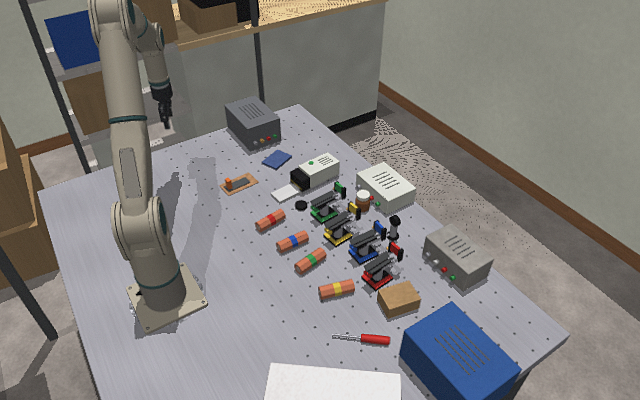

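The top view shows the blade grip (183,272) on the mat (186,258), the sill (241,217) and the housing (237,190). Cradles left to right are green, yellow, blue, red (x 304, 346, 388, 427). Cells red, blue, green and yellow are all present at about (279,261), (328,257), (367,256) and (418,255). Next I'll zoom in.

```bash
cat > h.py <<'E'
import numpy as np, cv2
from cell import *
def cam(n): 
    d=get_image(n); d["f"]=200/np.tan(np.radians(d["vfov"]/2)); return d
def ray(d,uv):
    K=np.array([[d["f"],0,d["cx"]],[0,d["f"],d["cy"]],[0,0,1]])
    p=cv2.undistortPoints(np.float64([uv]).reshape(-1,1,2),K,np.float64([d["k1"],0,0,0,0]))[:,0]
    E=d["extrinsics"]; v=np.c_[p[:,0],-p[:,1],-np.ones(len(p))]@E[:3,:3].T
    return E[:3,3],v
def plane(d,uv,z):
    o,v=ray(d,uv); return o+v*((z-o[2])/v[:,2])[:,None]
def tri(d1,uv1,d2,uv2):
    o1,v1=ray(d1,uv1);o2,v2=ray(d2,uv2);out=[]
    for a,b in zip(v1,v2):
        s=np.linalg.lstsq(np.c_[a,-b],o2-o1,rcond=None)[0]
        p,q=o1+s[0]*a,o2+s[1]*b; out.append(np.r_[(p+q)/2,np.linalg.norm(p-q)])
    return np.array(out)
def proj(d,P):
    E=d["extrinsics"]; p=(np.atleast_2d(P)-E[:3,3])@E[:3,:3]; q=np.c_[p[:,0],-p[:,1]]/-p[:,2:]
    r2=(q**2).sum(1)[:,None]; return q*(1+d["k1"]*r2)*d["f"]+[d["cx"],d["cy"]]
def crop(d,x0,y0,w,h,k,name):
    cv2.imwrite("pics/"+name,cv2.resize(d["img"][y0:y0+h,x0:x0+w,::-1],None,fx=k,fy=k,interpolation=cv2.INTER_CUBIC))
E
python3 - <<'E'
from h import *
t=cam("top");s=cam("side")
crop(t,285,130,160,100,5,"tc.png");crop(s,300,180,120,115,5,"sc.png");crop(t,160,120,110,170,3.5,"tb.png")
for d,n in((t,"top"),(s,"side")):
    hsv=cv2.cvtColor(d["img"],cv2.COLOR_RGB2HSV)
    for c,(a,b) in dict(red=(-6,4),orange=(5,20),yellow=(24,34),green=(50,75),blue=(100,125)).items():
        H=hsv[:,:,0].astype(int); H=np.where(H>170,H-180,H)
        m=((H>=a)&(H<=b)&(hsv[:,:,1]>130)&(hsv[:,:,2]>60)).astype(np.uint8)
        k,l,st,ce=cv2.connectedComponentsWithStats(m)
        print(n,c,[(*np.round(ce[i],1).tolist(),int(st[i,4])) for i in range(1,k) if 14<st[i,4]<700 and 120<ce[i][1]<310 and ce[i][0]>160])
E
```

```text
top red [(319.4, 130.6, 21), (460.9, 140.4, 29), (432.3, 173.4, 75), (418.1, 207.6, 230), (514.9, 219.1, 35), (489.9, 257.1, 252), (278.4, 260.5, 103)]
top orange [(615.9, 123.9, 41), (610.8, 137.2, 44), (623.6, 151.1, 93), (321.0, 151.7, 76), (633.9, 158.9, 16), (619.1, 164.3, 56), (512.9, 206.6, 17), (191.0, 237.2, 67), (421.2, 242.8, 216), (177.7, 239.4, 39), (364.3, 244.0, 210), (327.8, 244.8, 192), (277.5, 249.2, 219), (177.3, 248.5, 15), (195.0, 252.2, 26), (178.3, 269.5, 184), (415.0, 265.3, 235), (368.4, 267.5, 225), (195.3, 272.0, 84), (327.0, 269.0, 196), (279.9, 272.1, 229)]
top yellow [(346.3, 171.9, 81), (356.9, 202.5, 71), (337.6, 204.7, 160), (348.4, 217.2, 20), (418.3, 253.7, 119)]
top green [(333.0, 131.9, 26), (474.0, 140.8, 27), (227.6, 161.5, 30), (301.3, 163.4, 74), (294.2, 196.3, 65), (313.5, 195.5, 131), (304.6, 208.5, 15), (515.7, 232.0, 34), (366.3, 255.6, 98)]
top blue [(393.0, 167.0, 72), (379.3, 197.0, 196), (327.5, 257.0, 98)]
side red [(268.1, 138.1, 16), (271.6, 219.0, 61), (394.1, 247.9, 83), (443.6, 269.2, 25), (375.7, 279.9, 197)]
side orange [(228.2, 183.0, 56), (362.9, 204.7, 108), (278.4, 214.9, 97), (263.6, 222.8, 109), (301.5, 236.5, 107), (284.8, 244.2, 124), (318.9, 254.0, 123), (303.5, 264.5, 142), (346.9, 285.9, 154), (326.7, 290.8, 168)]
side yellow [(352.2, 207.5, 58), (333.5, 237.2, 112), (348.5, 234.9, 19), (336.9, 288.0, 69)]
side green [(338.1, 186.8, 47), (321.6, 214.6, 117), (311.9, 258.9, 54), (452.4, 277.3, 20)]
side blue [(378.0, 226.5, 69), (293.5, 240.4, 58), (361.1, 254.5, 166)]
```

View pics/tc.png

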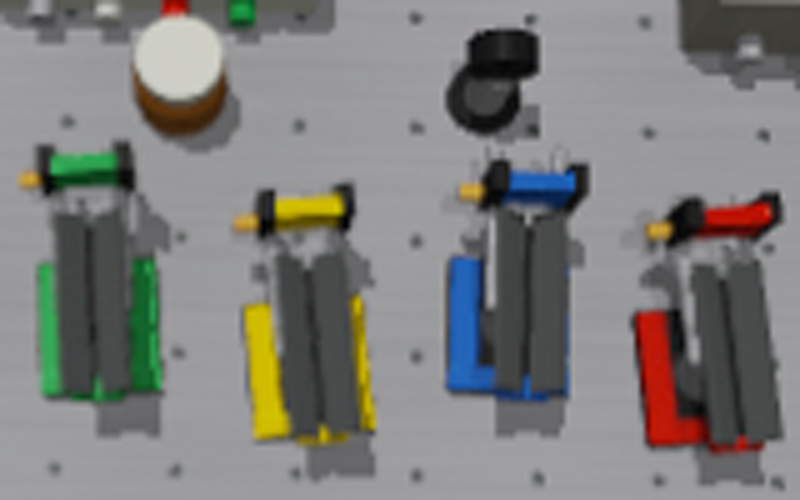

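View pics/sc.png

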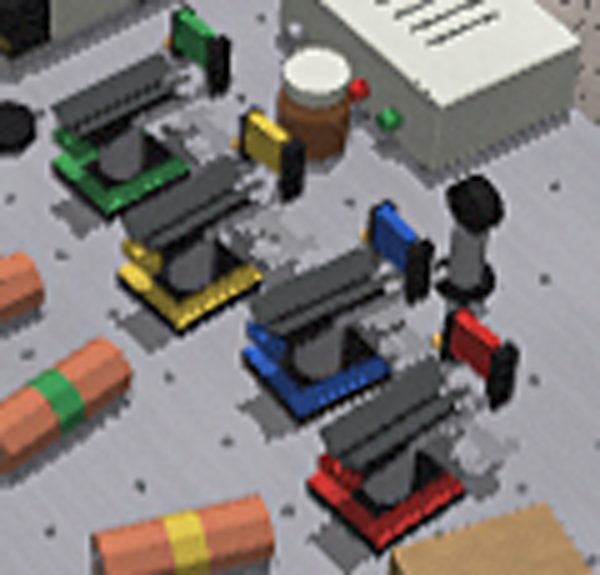

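View pics/tb.png

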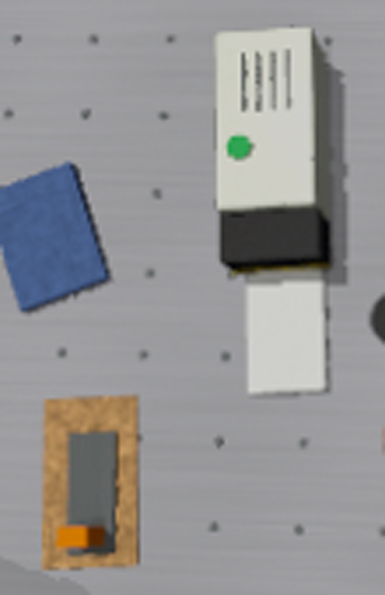

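The crops show troughs as dark strip pairs (green crop px 55–130 × 210–390, likewise the others), coloured stops at their far ends, a white sill (crop 248–327, 270–393) and the blade with its orange grip at the mat's near end. Now I'll measure the shapes.

```bash
cat > m.py <<'E'
from h import *
def comp(m,seed=None):
    k,l,st,ce=cv2.connectedComponentsWithStats(m.astype(np.uint8))
    i=1+np.argmax(st[1:,4]); return l==i
def rect(m):
    c=max(cv2.findContours(m.astype(np.uint8),cv2.RETR_EXTERNAL,cv2.CHAIN_APPROX_NONE)[0],key=len)
    return cv2.boxPoints(cv2.minAreaRect(c))
def axis(d,m,z):
    ys,xs=np.nonzero(m); P=plane(d,np.c_[xs,ys],z)[:,:2]; c=P.mean(0)
    w,V=np.linalg.eigh(np.cov((P-c).T)); v=V[:,1]*np.sign(V[0,1]); q=(P-c)@np.c_[v,[-v[1],v[0]]]
    return c,np.degrees(np.arctan2(v[1],v[0])),np.ptp(q,0)
def roi(m,x0,y0,x1,y1):
    o=np.zeros_like(m);o[y0:y1,x0:x1]=m[y0:y1,x0:x1];return o
def masks(d):
    h=cv2.cvtColor(d["img"],cv2.COLOR_RGB2HSV).astype(int); return h[:,:,0],h[:,:,1],h[:,:,2]
E
python3 - <<'E'
from m import *
np.set_printoptions(precision=1,suppress=True)
t=cam("top");s=cam("side")
H,S,V=masks(t);h,sa,v=masks(s)
bt=dict(red=(278,261),blue=(328,257),green=(366,256),yellow=(418,254));bs=dict(red=(271,219),blue=(293,240),green=(311,259),yellow=(337,288))
for c in bt:
    x,y=bt[c];m=comp(roi(S>110,x-25,y-30,x+25,y+32)); 
    x,y=bs[c];n=comp(roi(sa>110,x-28,y-25,x+28,y+25))
    a,b=np.argwhere(m).mean(0)[::-1],np.argwhere(n).mean(0)[::-1]
    print(c,"top",*axis(t,m,20),"side",*axis(s,n,20),"tri",tri(t,a,s,b))
G=dict(green=(293,170,315,212),yellow=(336,178,362,222),blue=(381,170,402,212),red=(420,180,445,222))
Gs=dict(green=(308,188,342,208),yellow=(322,210,356,232),blue=(346,228,382,250),red=(361,250,395,275))
for c in G:
    m=comp(roi((S<60)&(V<95)&(V>55),*G[c])); B=rect(m); print("cradle",c,*axis(t,m,84),m.sum(),plane(t,B,88)[:,:2].ravel())
m=comp(roi((S<60)&(V<100),200,176,270,200)); 
m=comp(roi((S<25)&(V>190),222,200,262,240)); print("sill",*axis(t,m,12),plane(t,rect(m),12)[:,:2].ravel())
m=comp(roi((S<25)&(V>190),215,120,256,182)); print("head",*axis(t,m,78),plane(t,rect(m),78)[:,:2].ravel())
m=comp(roi((S>80)&(H<25),170,225,205,290)); c=cv2.convexHull(np.argwhere(m)[:,::-1]); mm=np.zeros_like(m,np.uint8);cv2.fillConvexPoly(mm,c,1);print("pad",*axis(t,mm>0,3),plane(t,rect(mm),3)[:,:2].ravel())
m=comp(roi((S<70)&(V<130),170,235,205,285)); print("blade",*axis(t,m,7),m.sum(),plane(t,rect(m),7)[:,:2].ravel())
m=comp(roi((S>220)&(V>150),170,255,205,285)); n=comp(roi((sa>220)&(v>130),215,170,250,195)); print("grip",np.argwhere(m).mean(0)[::-1],m.sum(),np.argwhere(n).mean(0)[::-1],n.sum(),tri(t,np.argwhere(m).mean(0)[::-1],s,np.argwhere(n).mean(0)[::-1]))
for c,a,b in(("green",(301.3,163.4),(338.1,186.8)),("yellow",(346.3,171.9),(352.2,207.5)),("blue",(393,167),(378,226.5)),("red",(432.3,173.4),(394.1,247.9))): print("stop",c,tri(t,a,s,b))
E
```

```text
red top [441.2 111.2] 8.421677666504033 [110.2  41.6] side [442.3 112.3] 12.58599125461193 [127.6  54.5] tri [[441.2 110.9  21.4   0.4]]
blue top [420.4 -25.5] -13.466112899638883 [46.5 42.7] side [455.4 -24.2] 2.864620038593015 [123.8  53.1] tri [[433.7 -32.4  38.2  30.1]]
green top [ 459.1 -134.5] 9.375624818864793 [111.   40.4] side [ 462.7 -133. ] 13.062904025103986 [129.9  51.2] tri [[ 460.  -134.7   22.8    2.4]]
yellow top [ 466.1 -280.2] -16.538281833565907 [112.5  43.1] side [ 467.6 -279.8] -14.644203956627202 [117.8  51.2] tri [[ 466.5 -280.2   20.8    1.2]]
cradle green [631.   42.5] 4.70409855635254 [108.2  49.6] 464 [682.8  65.1 683.7  15.9 576.   13.2 575.   61.4]
cradle yellow [611.8 -87.6] 5.369093609539537 [100.  25.] 241 [ 657.4  -69.7  661.3  -92.9  562.2 -107.1  558.5  -84.4]
cradle blue [ 637.  -193.2] -3.183663109849822 [100.   46.9] 468 [ 588.4 -163.9  687.9 -170.1  686.4 -216.5  586.8 -209.5]
cradle red [ 609.7 -303.7] 3.514379233136121 [99.  53.4] 470 [ 653.7 -266.   661.5 -318.8  563.7 -327.2  556.4 -275.3]
sill [566.3 226.4] 1.6582585268322092 [87.6 61. ] [609.5 258.5 610.7 199.6 523.2 194.8 521.9 252.9]
head [732.3 238.8] 5.713368892100947 [147.   77.3] [809.1 282.4 809.8 207.3 663.3 198.2 662.1 271. ]
pad [442.8 384.6] 2.748691946577385 [141.   81.9] [512.3 430.6 514.5 349.4 374.5 339.1 371.5 418.5]
blade [439.7 380.6] 6.373910864694668 [98.  41.5] 388 [483.5 405.3 484.7 366.6 385.1 359.  383.7 397.1]Traceback (most recent call last):
  File "<stdin>", line 20, in <module>
  File "m.py", line 4, in comp
    i=1+np.argmax(st[1:,4]); return l==i
        ~~~~~~~~~^^^^^^^^^^
    return _wrapfunc(a, 'argmax', axis=axis, out=out, **kwds)
    return bound(*args, **kwds)
ValueError: attempt to get argmax of an empty sequence
```

```bash
cat > m2.py <<'E'
from m import *
np.set_printoptions(precision=1,suppress=True)
t=cam("top");s=cam("side")
H,S,V=masks(t);h,sa,v=masks(s)
k=np.ones((5,5),np.uint8)
def ends(B,z,d=t):  # long-side direction and centre from rectangle
    P=plane(d,B,z)[:,:2]; e=P-np.roll(P,1,0); L=np.linalg.norm(e,axis=1); e=e[np.argmax(L)]; e=e*np.sign(e[0]); return P.mean(0),np.degrees(np.arctan2(e[1],e[0])),L[:2]
E
python3 - <<'E'
from m2 import *
m=comp(cv2.morphologyEx(roi(S>90,303,227,353,289).astype(np.uint8),cv2.MORPH_CLOSE,k));n=comp(cv2.morphologyEx(roi(sa>90,265,220,320,260).astype(np.uint8),cv2.MORPH_CLOSE,k))
print("blue",*axis(t,m,20),tri(t,np.argwhere(m).mean(0)[::-1],s,np.argwhere(n).mean(0)[::-1]))
G=dict(green=(293,170,315,212),yellow=(336,178,362,222),blue=(381,170,402,212),red=(420,180,445,222))
for c in G:
    m=roi((S<60)&(V<95)&(V>55),*G[c]).astype(np.uint8); m=cv2.morphologyEx(m,cv2.MORPH_OPEN,np.ones((3,3))); m=comp(cv2.morphologyEx(m,cv2.MORPH_CLOSE,k))
    print("cradle",c,*ends(rect(m),88),m.sum()); cv2.imwrite("/tmp/x.png",m*255)
    r=np.argwhere(m); print([(int(y),int(r[r[:,0]==y][:,1].min()),int(r[r[:,0]==y][:,1].max())) for y in range(r[:,0].min(),r[:,0].max()+1,4)])
print(t["img"][272,176:192].tolist(), s["img"][183,222:234].tolist())
m=roi((S>190)&(H<18)&(V>140),170,262,192,280); n=roi((sa>190)&(h<18)&(v>120),218,175,240,192); print("grip",np.argwhere(m).mean(0)[::-1],m.sum(),np.argwhere(n).mean(0)[::-1],n.sum()); print(tri(t,np.argwhere(m).mean(0)[::-1],s,np.argwhere(n).mean(0)[::-1]))
for c,a,b in(("green",(301.3,163.4),(338.1,186.8)),("yellow",(346.3,171.9),(352.2,207.5)),("blue",(393,167),(378,226.5)),("red",(432.3,173.4),(394.1,247.9))): print("stop",c,tri(t,a,s,b))
E
```

```text
blue [453.5 -24.6] -0.23589884924950022 [111.7  40.6] [[453.9 -24.9  20.8   1.3]]
cradle green [630.6  43. ] 1.9259593319385586 [94.1 41. ] 497
[(173, 296, 308), (177, 296, 311), (181, 296, 310), (185, 297, 310), (189, 297, 310), (193, 297, 310), (197, 297, 310), (201, 297, 310), (205, 298, 310)]
cradle yellow [610.4 -77.5] 4.075422202008515 [96.8 38.2] 488
[(181, 340, 353), (185, 341, 354), (189, 341, 354), (193, 341, 354), (197, 342, 354), (201, 342, 354), (205, 342, 355), (209, 342, 355), (213, 343, 356)]
cradle blue [ 635.9 -190. ] -4.8405784311135704 [45.4 97. ] 505
[(172, 385, 387), (176, 385, 397), (180, 384, 398), (184, 385, 398), (188, 385, 398), (192, 381, 397), (196, 381, 397), (200, 384, 397), (204, 384, 397)]
cradle red [ 608.7 -296.8] 4.896050196337139 [97.4 53.4] 528
[(183, 424, 436), (187, 423, 437), (191, 424, 437), (195, 424, 438), (199, 425, 438), (203, 420, 439), (207, 421, 439), (211, 427, 440), (215, 427, 440)]
[[196, 126, 43], [209, 120, 0], [208, 120, 0], [208, 120, 0], [209, 120, 0], [208, 120, 0], [209, 121, 0], [208, 121, 0], [176, 96, 0], [104, 49, 0], [85, 39, 0], [86, 40, 0], [85, 40, 0], [74, 42, 15], [59, 55, 51], [75, 76, 76]] [[167, 153, 146], [179, 148, 120], [184, 142, 104], [159, 114, 76], [110, 62, 31], [105, 57, 31], [106, 57, 28], [107, 58, 29], [109, 58, 29], [97, 62, 46], [87, 84, 87], [79, 86, 92]]
grip [180.2 273.1] 42 [227.5 179.6] 11
[[397.8 380.8  43.8   1.6]]
stop green [[698.8  50.8 103.4   3. ]]
stop yellow [[676.2 -70.4 105.2   4.4]]
stop blue [[ 692.  -195.7  107.5    3.7]]
stop red [[ 675.9 -301.1  107.9    4.9]][ WARN:0@2.049] global loadsave.cpp:1063 imwrite_ Unsupported depth image for selected encoder is fallbacked to CV_8U.
```

```bash
cat > go.py <<'E'
from m import *
from scipy.spatial.transform import Rotation as R
np.set_printoptions(precision=4,suppress=True)
def go(*tg):
    s=read_state(); A=R.from_euler("xyz",s["tool_rot"])
    print("t",round(s["clock"],1),"at",s["eef_pos"].round(1),"yaw",np.degrees(s["tool_rot"]).round(1),"F",s["force"].round(1),"w",round(float(s["width"]),1),"gf",round(float(s["gripper_force"]),1),"q7",s["qpos"].round(2))
    for x,y,z,yaw in tg:
        B=R.from_euler("xyz",[np.pi,0,np.radians(yaw)])
        print((x,y,z,yaw),"->",A.inv().apply(np.array([x,y,z])-s["eef_pos"])/300,(A.inv()*B).as_rotvec()/(np.pi/2))
E
python3 - <<'E'
from go import *
from m2 import *
G=dict(green=(294,172,314,211),yellow=(337,180,360,219),blue=(384,172,401,211),red=(422,182,444,219))
for c in G:
    m=roi((S<60)&(V<95)&(V>55),*G[c]); r=np.argwhere(m); L=[];Rr=[]
    for y in range(r[:,0].min()+3,r[:,0].max()-2):
        q=r[r[:,0]==y][:,1]; L.append((q.min()-.5,y));Rr.append((q.max()+.5,y))
    out=[]
    for e in(L,Rr):
        P=plane(t,np.array(e),88)[:,:2]
        for _ in range(4):
            a,b=np.polyfit(P[:,0],P[:,1],1); d=P[:,1]-a*P[:,0]-b; P=P[np.abs(d)<max(1.2,1.5*np.std(d))]
        out.append((a,b,len(P)))
    xs=np.array([580,680]); print(c,"deg",[round(np.degrees(np.arctan(o[0])),1) for o in out],"n",[o[2] for o in out],"y at 580,680 L/R",[(o[0]*xs+o[1]).round(1) for o in out],"xrange",plane(t,[[r[:,1].mean(),r[:,0].min()-.5],[r[:,1].mean(),r[:,0].max()+.5]],88)[:,0])
print("trough corner height",tri(t,[(297,208)],s,[(311,201.6)]))
go((398.5,380,120,184.4),(398.5,380,28,184.4))
E
```

```text
green deg [np.float64(5.6), np.float64(1.5)] n [28, 23] y at 580,680 L/R [array([57.7, 67.5]), array([22.7, 25.3])] xrange [681.8 574.1]
yellow deg [np.float64(3.6), np.float64(2.9)] n [20, 23] y at 580,680 L/R [array([-60.6, -54.2]), array([-97.7, -92.6])] xrange [661.6 557.6]
blue deg [np.float64(-3.1), np.float64(-3.7)] n [24, 24] y at 580,680 L/R [array([-171.6, -177. ]), array([-209.1, -215.6])] xrange [686.5 581.3]
red deg [np.float64(6.1), np.float64(5.2)] n [20, 27] y at 580,680 L/R [array([-287.6, -276.9]), array([-326. , -316.9])] xrange [660.7 559. ]
trough corner height [[583.   59.1  79.5   2.4]]
t 0.5 at [272.6 590.  245.3] yaw [-180.    -0.   155.2] F [-0.3  0.4  0.2] w 85.8 gf 0.0 q7 [-1.2  0.6  0.   1.5 -0.   1.  -0. ]
(398.5, 380, 120, 184.4) -> [-0.7 -0.5  0.4] [-0.  -0.  -0.3]
(398.5, 380, 28, 184.4) -> [-0.7 -0.5  0.7] [-0.  -0.  -0.3]
```

Run:
```python
from go import *
go((398.5,380,120,184.4),(398.5,380,28,184.4))
```

```text
t 0.5 at [272.6 590.  245.3] yaw [-180.    -0.   155.2] F [-0.3  0.4  0.2] w 85.8 gf 0.0 q7 [-1.2   0.63  0.04  1.52 -0.03  1.   -0.02]
(398.5, 380, 120, 184.4) -> [-0.6746 -0.4595  0.4176] [-0.0001 -0.     -0.3244]
(398.5, 380, 28, 184.4) -> [-0.6746 -0.4594  0.7242] [-0.0001 -0.     -0.3244]
```

Request:
move_arm(rows="-0.12 -0.08 0.07 0 0 -0.06 -1;-0.25 -0.17 0.15 0 0 -0.13 -1;-0.37 -0.25 0.23 0 0 -0.2 -1;-0.49 -0.33 0.3 0 0 -0.26 -1;-0.6 -0.41 0.37 0 0 -0.32 -1;-0.675 -0.46 0.418 0 0 -0.324 -1;-0.675 -0.46 0.418 0 0 -0.324 -1;-0.675 -0.46 0.418 0 0 -0.324 -1;-0.675 -0.46 0.418 0 0 -0.324 -1")

```text
clock: 1.25
eef_pos: [399.5, 378.0, 119.3]
tool_rot: [-3.14, -0.001, -3.069]
force: [-0.1, -0.1, 0.9]
width: 85.3
gripper_force: 0.0
```

Run:
```python
from go import *
go((398.5,380,28,184.4))
```

```text
t 1.2 at [399.5 378.  119.3] yaw [-179.9   -0.  -175.9] F [-0.1 -0.1  0.9] w 85.3 gf 0.0 q7 [-0.74  0.66 -0.11  1.91  0.12  0.58  0.72]
(398.5, 380, 28, 184.4) -> [0.0027 0.0072 0.3044] [-0.0009 -0.0005 -0.0029]
```

Request:
move_arm(rows="0.003 0.005 0.08 0 0 0 -1;0.003 0.005 0.16 0 0 0 -1;0.003 0.005 0.24 0 0 0 -1;0.003 0.005 0.3 0 0 0 -1;0.003 0.005 0.304 0 0 0 -1;0.003 0.005 0.304 0 0 0 -1")

```text
clock: 1.75
eef_pos: [396.5, 382.7, 28.5]
tool_rot: [3.141, -0.001, -3.063]
force: [0.5, -0.1, 0.2]
width: 85.3
gripper_force: 0.0
```

Request:
move_arm(rows="0 0 0 0 0 0 -0.5;0 0 0 0 0 0 0;0 0 0 0 0 0 1;0 0 0 0 0 0 1;0 0 0 0 0 0 1;0 0 0 0 0 0 1;0 0 0 0 0 0 1;0 0 0 0 0 0 1")

```text
clock: 2.42
eef_pos: [398.0, 381.7, 29.6]
tool_rot: [3.141, 0.001, -3.066]
force: [0.5, -0.8, 6.0]
width: 23.1
gripper_force: 59.7
```

Run:
```python
from go import *
go((398,381.7,100,183.4),(512.5,224,100,183.4))
```

```text
t 2.4 at [398.  381.7  29.6] yaw [ 179.9    0.1 -175.7] F [ 0.5 -0.8  6. ] w 23.1 gf 59.7 q7 [-0.77  0.82 -0.08  1.94  0.15  0.39  0.69]
(398, 381.7, 100, 183.4) -> [-0.0003  0.0002 -0.2346] [0.0006 0.0007 0.0105]
(512.5, 224, 100, 183.4) -> [-0.3411 -0.5529 -0.2348] [0.0006 0.0007 0.0105]
```

Request:
move_arm(rows="0 0 -0.08 0 0 0 1;0 0 -0.16 0 0 0 1;0 0 -0.235 0 0 0 1;-0.07 -0.11 -0.235 0 0 0.01 1;-0.14 -0.22 -0.235 0 0 0.01 1;-0.2 -0.33 -0.235 0 0 0.01 1;-0.27 -0.44 -0.235 0 0 0.01 1;-0.32 -0.52 -0.235 0 0 0.01 1;-0.341 -0.553 -0.235 0 0 0.01 1;-0.341 -0.553 -0.235 0 0 0.01 1;-0.341 -0.553 -0.235 0 0 0.01 1")

```text
clock: 3.33
eef_pos: [511.8, 223.9, 99.1]
tool_rot: [3.141, -0.001, -3.082]
force: [-0.1, 0.4, -1.7]
width: 22.9
gripper_force: 59.1
```

Run:
```python
from go import *
go((512.5,224,60,183.4),(512.5,224,41,183.4))
t=cam("top");crop(t,200,130,90,130,4.5,"b1.png")
```

```text
t 3.3 at [511.8 223.9  99.1] yaw [ 180.    -0.  -176.6] F [-0.1  0.4 -1.7] w 22.9 gf 59.1 q7 [-0.37  0.71 -0.14  1.9   0.18  0.55  1.  ]
(512.5, 224, 60, 183.4) -> [-0.0025  0.0002  0.1304] [ 0.0004 -0.0004  0.    ]
(512.5, 224, 41, 183.4) -> [-0.0025  0.0002  0.1937] [ 0.0004 -0.0004  0.    ]
```

View pics/b1.png

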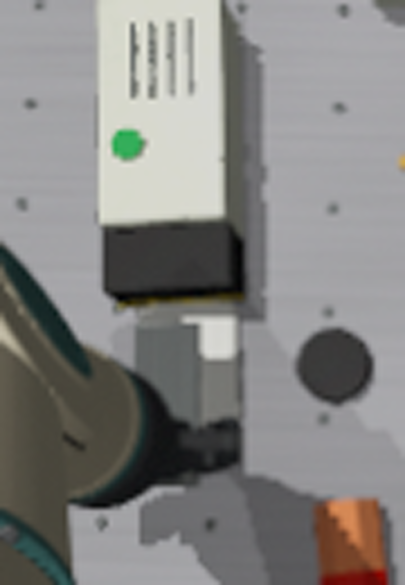

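The blade is held level over the sill, with its leading edge at crop (165,320) just short of the mouth. Lowering next.

Request:
move_arm(rows="-0.003 0 0.06 0 0 0 1;-0.003 0 0.12 0 0 0 1;-0.003 0 0.17 0 0 0 1;-0.003 0 0.19 0 0 0 1;-0.003 0 0.192 0 0 0 1;-0.003 0 0.192 0 0 0 1")

```text
clock: 3.88
eef_pos: [512.2, 225.2, 41.7]
tool_rot: [3.141, -0.001, -3.079]
force: [0.9, 0.4, -1.2]
width: 23.3
gripper_force: 59.1
```

Run:
```python
from go import *
go((512.5,224,40,183.4),(572.4,227.5,40,183.4),(577.4,227.8,40,183.4))
```

```text
t 3.9 at [512.2 225.2  41.7] yaw [ 180.    -0.  -176.4] F [ 0.9  0.4 -1.2] w 23.3 gf 59.1 q7 [-0.39  0.8  -0.12  1.91  0.2   0.44  0.98]
(512.5, 224, 40, 183.4) -> [-0.0007 -0.0042  0.0055] [ 0.0004 -0.0004  0.0021]
(572.4, 227.5, 40, 183.4) -> [-0.2007 -0.0051  0.0054] [ 0.0004 -0.0004  0.0021]
(577.4, 227.8, 40, 183.4) -> [-0.2174 -0.0051  0.0054] [ 0.0004 -0.0004  0.0021]
```

Request:
move_arm(rows="-0.02 -0.003 0.004 0 0 0.001 1;-0.04 -0.004 0.004 0 0 0.001 1;-0.06 -0.004 0.004 0 0 0.001 1;-0.08 -0.004 0.004 0 0 0.001 1;-0.1 -0.004 0.004 0 0 0.001 1;-0.12 -0.004 0.004 0 0 0.001 1;-0.14 -0.004 0.004 0 0 0.001 1;-0.16 -0.004 0.004 0 0 0.001 1;-0.175 -0.004 0.004 0 0 0.001 1;-0.185 -0.004 0.004 0 0 0.001 1;-0.185 -0.004 0.004 0 0 0.001 1")

```text
clock: 4.8
eef_pos: [569.3, 226.5, 40.3]
tool_rot: [3.141, 0.001, -3.082]
force: [0.7, 3.0, -2.2]
width: 23.1
gripper_force: 59.0
```

Request:
move_arm(rows="-0.007 0 0 0 0 0 1;-0.014 0 0 0 0 0 1;-0.02 0 0 0 0 0 1;-0.02 0 0 0 0 0 1")

```text
clock: 5.13
eef_pos: [574.5, 226.8, 40.4]
tool_rot: [3.141, -0.0, -3.082]
force: [-0.5, 3.9, -2.1]
width: 22.9
gripper_force: 59.0
```

Request:
move_arm(rows="-0.006 0 0 0 0 0 1;-0.012 0 0 0 0 0 1;-0.016 0 0 0 0 0 1;-0.016 0 0 0 0 0 1")

```text
clock: 5.47
eef_pos: [575.3, 226.6, 40.0]
tool_rot: [-3.14, -0.007, -3.081]
force: [-8.8, 2.7, 4.3]
width: 23.2
gripper_force: 59.9
```

Request:
move_arm(rows="-0.006 0 0 0 0 0 1;-0.006 0 0 0 0 0 1;-0.006 0 0 0 0 0 1")

```text
clock: 5.72
eef_pos: [575.5, 226.5, 39.7]
tool_rot: [-3.139, -0.01, -3.08]
force: [-12.2, 2.4, 4.6]
width: 23.0
gripper_force: 60.0
```

Request:
move_arm(rows="0.01 0 0 0 0 0 -1;0.01 0 0 0 0 0 -1;0.01 0 0 0 0 0 -1;0.01 0 0 0 0 0 -1;0.01 0 -0.1 0 0 0 -1;0.01 0 -0.2 0 0 0 -1;0.01 0 -0.35 0 0 0 -1;0.01 0 -0.5 0 0 0 -1;0.01 0 -0.5 0 0 0 -1")

```text
clock: 6.47
eef_pos: [582.7, 227.7, 198.1]
tool_rot: [3.137, 0.013, -3.084]
force: [1.6, 0.5, 0.2]
width: 85.8
gripper_force: 0.0
```

Run:
```python
from go import *
# red first; grasp TCP z=26
go((441.2,111,150,188.4),(441.2,111,26,188.4))
t=cam("top");crop(t,200,130,90,130,4.5,"b2.png")
```

```text
t 6.5 at [582.7 227.7 198.1] yaw [ 179.8    0.7 -176.7] F [1.6 0.5 0.2] w 85.8 gf 0.0 q7 [-0.3   0.64 -0.18  1.65  0.15  0.85  1.08]
(441.2, 111, 150, 188.4) -> [ 0.4954 -0.362   0.1524] [ 0.0023  0.0082 -0.0568]
(441.2, 111, 26, 188.4) -> [ 0.5006 -0.3637  0.5657] [ 0.0023  0.0082 -0.0568]
```

View pics/b2.png

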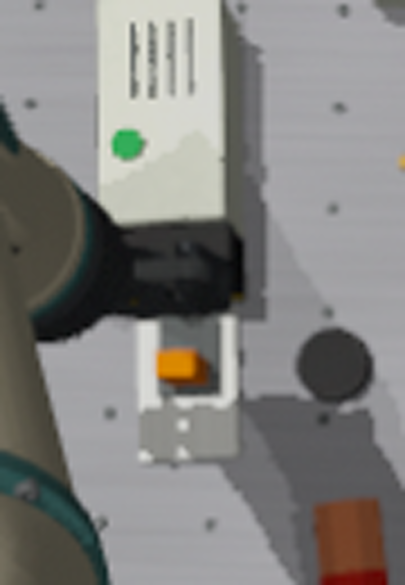

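The blade is in the slot with its grip at crop (180,365). On to the red cell.

Request:
move_arm(rows="0.1 -0.07 0.03 0 0.004 -0.03 -1;0.2 -0.15 0.06 0 0.008 -0.057 -1;0.3 -0.22 0.09 0 0.008 -0.057 -1;0.4 -0.29 0.12 0 0.008 -0.057 -1;0.47 -0.34 0.15 0 0.008 -0.057 -1;0.497 -0.363 0.25 0 0.008 -0.057 -1;0.497 -0.363 0.25 0 0.008 -0.057 -1;0.497 -0.363 0.25 0 0.008 -0.057 -1")

```text
clock: 7.18
eef_pos: [435.0, 108.4, 114.4]
tool_rot: [3.142, -0.016, -2.994]
force: [1.4, 0.5, -0.3]
width: 85.4
gripper_force: 0.0
```

Run:
```python
from go import *
go((441.2,111,26,188.4))
```

```text
t 7.2 at [435.  108.4 114.4] yaw [ 180.    -0.9 -171.5] F [ 1.4  0.5 -0.3] w 85.4 gf 0.0 q7 [-0.18  0.58 -0.17  2.17  0.23  0.42  1.18]
(441.2, 111, 26, 188.4) -> [-0.0263  0.0055  0.2943] [ 0.     -0.01    0.0006]
```

Request:
move_arm(rows="0 0 0.06 0 0 0 -1;0 0 0.12 0 0 0 -1;0 0 0.12 0 0 0 -1;0 0 0.12 0 0 0 -1")

```text
clock: 7.52
eef_pos: [436.2, 109.9, 79.6]
tool_rot: [3.141, -0.012, -2.992]
force: [0.5, 1.6, 0.6]
width: 85.2
gripper_force: 0.0
```

Run:
```python
from go import *
go((441.2,111,26,188.4))
```

```text
t 7.5 at [436.2 109.9  79.6] yaw [ 179.9   -0.7 -171.4] F [0.5 1.6 0.6] w 85.2 gf 0.0 q7 [-0.21  0.65 -0.14  2.18  0.25  0.33  1.16]
(441.2, 111, 26, 188.4) -> [-0.0191  0.001   0.1784] [ 0.0006 -0.0077  0.0017]
```

Request:
move_arm(rows="-0.012 0 0.06 0 -0.008 0 -1;-0.019 0.001 0.12 0 -0.008 0.001 -1;-0.019 0.001 0.17 0 -0.008 0.001 -1;-0.019 0.001 0.178 0 -0.008 0.001 -1;-0.019 0.001 0.178 0 -0.008 0.001 -1;-0.019 0.001 0.178 0 -0.008 0.001 -1")

```text
clock: 8.02
eef_pos: [441.2, 110.3, 26.7]
tool_rot: [3.141, 0.002, -2.995]
force: [0.2, -1.4, -0.2]
width: 85.2
gripper_force: 0.0
```

Request:
move_arm(rows="0 0 0 0 0 0 0;0 0 0 0 0 0 1;0 0 0 0 0 0 1;0 0 0 0 0 0 1;0 0 0 0 0 0 1;0 0 0 0 0 0 1")

```text
clock: 8.52
eef_pos: [440.6, 110.5, 26.8]
tool_rot: [3.141, 0.002, -2.994]
force: [-0.3, 0.1, 8.3]
width: 38.8
gripper_force: 60.5
```

Run:
```python
from go import *
# red cradle c=(609.5,-303.9) yaw 5.6, place local -10
import math
a=math.radians(5.6); x,y=609.5-10*math.cos(a),-303.9-10*math.sin(a)
go((441.2,111,180,188.4),(x,y,180,185.6))
```

```text
t 8.5 at [440.6 110.5  26.8] yaw [ 180.     0.1 -171.6] F [-0.3  0.1  8.3] w 38.8 gf 60.5 q7 [-0.15  0.77 -0.22  2.2   0.72  0.24  0.7 ]
(441.2, 111, 180, 188.4) -> [-0.0031  0.0017 -0.5107] [0.0005 0.0011 0.0004]
(599.5477260001817, -304.8758289975915, 180, 185.6) -> [-0.3218 -1.447  -0.5114] [0.0006 0.001  0.0315]
```

Request:
move_arm(rows="0 0 -0.08 0 0 0 1;0 0 -0.18 0 0 0 1;0 0 -0.28 0 0 0 1;0 0 -0.38 0 0 0.01 1;-0.03 -0.05 -0.46 0 0 0.02 1;-0.08 -0.14 -0.51 0 0 0.03 1;-0.13 -0.25 -0.51 0 0 0.03 1;-0.16 -0.36 -0.51 0 0 0.03 1;-0.19 -0.47 -0.51 0 0 0.03 1;-0.21 -0.58 -0.51 0 0 0.03 1;-0.22 -0.69 -0.51 0 0 0.03 1;-0.23 -0.8 -0.51 0 0 0.03 1")

```text
clock: 9.52
eef_pos: [543.0, -119.0, 178.4]
tool_rot: [3.14, -0.001, -3.042]
force: [1.0, 1.0, -3.3]
width: 38.4
gripper_force: 62.6
```

Run:
```python
from go import *
go((599.5,-304.9,180,185.6))
```

```text
t 9.5 at [ 543.  -119.   178.4] yaw [ 179.9   -0.1 -174.3] F [ 1.   1.  -3.3] w 38.4 gf 62.6 q7 [ 0.53  0.64 -0.57  1.84  0.46  0.8   1.39]
(599.5, -304.9, 180, 185.6) -> [-0.1255 -0.6354 -0.0061] [ 0.0007 -0.0009  0.0014]
```

Request:
move_arm(rows="-0.03 -0.11 -0.005 0 0 0 1;-0.05 -0.22 -0.005 0 0 0 1;-0.07 -0.33 -0.005 0 0 0 1;-0.09 -0.44 -0.005 0 0 0 1;-0.11 -0.54 -0.005 0 0 0 1;-0.125 -0.61 -0.005 0 0 0 1;-0.125 -0.635 -0.005 0 0 0 1;-0.125 -0.635 -0.005 0 0 0 1;-0.125 -0.635 -0.005 0 0 0 1;-0.125 -0.635 -0.005 0 0 0 1")

```text
clock: 10.35
eef_pos: [599.5, -300.6, 180.0]
tool_rot: [3.139, -0.001, -3.039]
force: [-0.1, 0.2, -3.1]
width: 38.8
gripper_force: 62.6
```

Run:
```python
from go import *
go((599.5,-304.9,120,185.6),(599.5,-304.9,109,185.6))
t=cam("top");s=cam("side");crop(t,385,150,80,80,5,"r1.png");crop(s,320,190,110,110,4,"r1s.png")
import cv2;a=cv2.imread("pics/r1.png");b=cv2.imread("pics/r1s.png");b=cv2.resize(b,(400,400));cv2.imwrite("pics/r1b.png",np.hstack([a,b]))
```

```text
t 10.3 at [ 599.5 -300.6  180. ] yaw [ 179.8   -0.  -174.1] F [-0.1  0.2 -3.1] w 38.8 gf 62.6 q7 [ 0.74  0.79 -0.57  1.5   0.47  0.99  1.71]
(599.5, -304.9, 120, 185.6) -> [ 0.0014 -0.0148  0.2   ] [ 0.0017 -0.0005  0.003 ]
(599.5, -304.9, 109, 185.6) -> [ 0.0014 -0.0149  0.2367] [ 0.0017 -0.0005  0.003 ]
```

View pics/r1b.png

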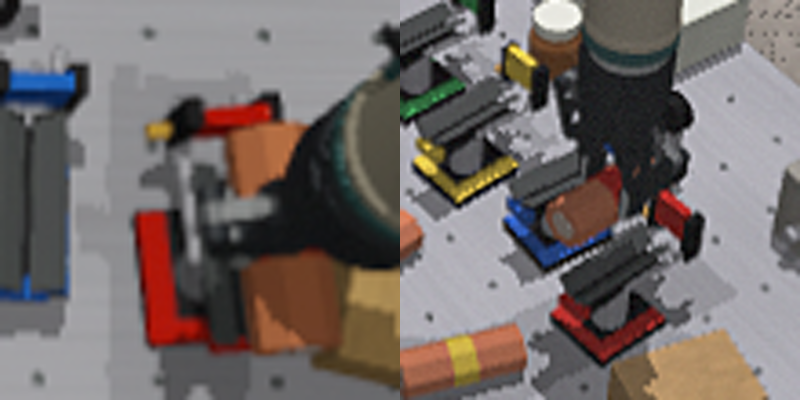

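The cell hangs level above the red trough (both ends visible). Lowering it.

Request:
move_arm(rows="0.001 -0.008 0.05 0.002 0 0.003 1;0.001 -0.013 0.1 0.002 0 0.003 1;0.001 -0.013 0.15 0.002 0 0.003 1;0.001 -0.013 0.19 0.002 0 0.003 1;0.001 -0.013 0.21 0.002 0 0.003 1;0.001 -0.013 0.21 0.002 0 0.003 1;0.001 -0.013 0.21 0.002 0 0.003 1")

```text
clock: 11.03
eef_pos: [600.1, -306.6, 117.4]
tool_rot: [-3.139, 0.0, -3.046]
force: [1.1, 0.7, -1.7]
width: 38.1
gripper_force: 62.6
```

Run:
```python
from go import *
go((599.5,-304.9,109,185.6),(599.5,-304.9,107,185.6))
```

```text
t 11.0 at [ 600.1 -306.6  117.4] yaw [-179.9    0.  -174.5] F [ 1.1  0.7 -1.7] w 38.1 gf 62.6 q7 [ 0.72  0.86 -0.53  1.54  0.52  0.89  1.67]
(599.5, -304.9, 109, 185.6) -> [0.0016 0.0059 0.0279] [-0.0015  0.0001 -0.0013]
(599.5, -304.9, 107, 185.6) -> [0.0016 0.0059 0.0345] [-0.0015  0.0001 -0.0013]
```

Request:
move_arm(rows="0 0.004 0.008 0 0 0 1;0 0.004 0.016 0 0 0 1;0 0.004 0.024 0 0 0 1;0 0.004 0.028 0 0 0 1;0 0.004 0.03 0 0 0 1;0 0.004 0.03 0 0 0 1")

```text
clock: 11.53
eef_pos: [599.7, -306.0, 108.1]
tool_rot: [-3.139, -0.0, -3.047]
force: [-0.2, -0.4, -2.0]
width: 38.2
gripper_force: 62.6
```

Request:
move_arm(rows="0 0 0.004 0 0 0 1;0 0 0.007 0 0 0 1;0 0 0.01 0 0 0 1;0 0 0.01 0 0 0 1")

```text
clock: 11.87
eef_pos: [600.1, -305.5, 107.1]
tool_rot: [-3.139, 0.0, -3.047]
force: [-3.8, 2.3, 8.0]
width: 38.6
gripper_force: 63.9
```

Request:
move_arm(rows="-0.005 0 -0.003 0 0 0 1;-0.01 0 -0.003 0 0 0 1;-0.015 0 -0.003 0 0 0 1;-0.02 0 -0.003 0 0 0 1;-0.025 0 -0.003 0 0 0 1;-0.03 0 -0.003 0 0 0 1;-0.035 0 -0.003 0 0 0 1;-0.035 0 -0.003 0 0 0 1")

```text
clock: 12.53
eef_pos: [606.6, -304.8, 107.0]
tool_rot: [-3.14, -0.008, -3.048]
force: [-11.9, 2.8, 12.2]
width: 38.5
gripper_force: 64.3
```

Request:
move_arm(rows="0 0 -0.006 0 0 0 1;-0.006 0 -0.008 0 0 0 1;-0.012 0 -0.008 0 0 0 1;-0.018 0 -0.008 0 0 0 1;-0.018 0 -0.008 0 0 0 1;-0.018 0 -0.008 0 0 0 1")

```text
clock: 13.03
eef_pos: [615.9, -304.2, 108.1]
tool_rot: [-3.139, 0.0, -3.046]
force: [0.8, -0.3, -2.9]
width: 38.4
gripper_force: 62.6
```

Request:
move_arm(rows="-0.005 0 0 0 0 0 1;-0.01 0 0 0 0 0 1;-0.01 0 0 0 0 0 1;-0.01 0 0 0 0 0 1")

```text
clock: 13.37
eef_pos: [618.5, -304.2, 108.4]
tool_rot: [-3.139, -0.0, -3.047]
force: [-0.7, -0.2, -3.2]
width: 38.6
gripper_force: 62.6
```

Request:
move_arm(rows="-0.005 0 0 0 0 0 1;-0.01 0 0 0 0 0 1;-0.01 0 0 0 0 0 1;-0.01 0 0 0 0 0 1")

```text
clock: 13.7
eef_pos: [618.7, -304.2, 107.9]
tool_rot: [-3.14, -0.006, -3.047]
force: [-7.0, 0.1, 0.2]
width: 38.3
gripper_force: 63.0
```

Request:
move_arm(rows="0 0 0.004 0 0 0 1;0 0 0.006 0 0 0 1;0 0 0.006 0 0 0 1")

```text
clock: 13.95
eef_pos: [618.7, -304.2, 107.5]
tool_rot: [-3.139, -0.006, -3.048]
force: [-9.0, 0.6, 7.6]
width: 38.6
gripper_force: 63.8
```

Request:
move_arm(rows="0.01 0 0 0 0 0 0.3;0.012 0 0 0 0 0 -0.2;0.012 0 0 0 0 0 -1;0.012 0 0 0 0 0 -1;0.012 0 -0.1 0 0 0 -1;0.012 0 -0.2 0 0 0 -1;0.012 0 -0.3 0 0 0 -1;0.012 0 -0.3 0 0 0 -1;0.012 0 -0.3 0 0 0 -1")

```text
clock: 14.7
eef_pos: [619.8, -304.2, 199.2]
tool_rot: [-3.137, 0.005, -3.047]
force: [-0.9, -0.5, -0.9]
width: 85.4
gripper_force: 0.0
```

Run:
```python
from go import *
# next: yellow cell
go((466.3,-280,130,163.5),(466.3,-280,27,163.5))
s=cam("side");crop(s,340,215,80,80,7,"r2.png")
```

```text
t 14.7 at [ 619.8 -304.2  199.2] yaw [-179.7    0.3 -174.6] F [-0.9 -0.5 -0.9] w 85.4 gf 0.0 q7 [ 0.72  0.79 -0.58  1.43  0.47  1.05  1.72]
(466.3, -280, 130, 163.5) -> [0.503  0.1298 0.2276] [-0.0024  0.0037  0.2438]
(466.3, -280, 27, 163.5) -> [0.5047 0.1315 0.5709] [-0.0024  0.0037  0.2438]
```

View pics/r2.png

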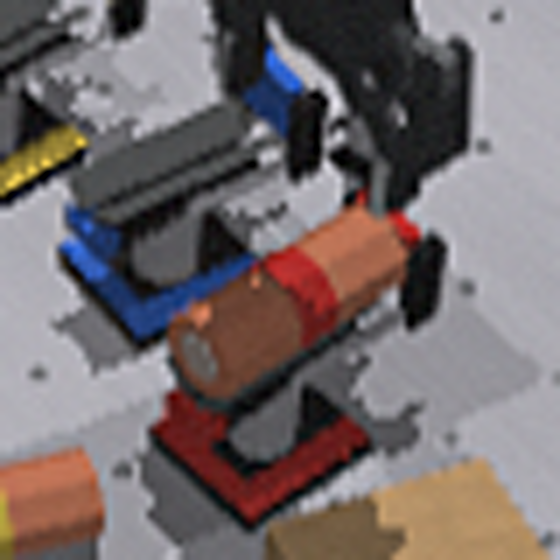

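The red cell lies in the V with its end at the red stop (crop (410,230)). Yellow next.

Request:
move_arm(rows="0.1 0.03 0 0 0 0.06 -1;0.2 0.05 0 0 0.003 0.12 -1;0.3 0.08 0 0 0.003 0.18 -1;0.4 0.1 0.1 0 0.003 0.244 -1;0.47 0.12 0.18 0 0.003 0.244 -1;0.504 0.13 0.228 0 0.003 0.244 -1;0.504 0.13 0.228 0 0.003 0.244 -1;0.504 0.13 0.228 0 0.003 0.244 -1;0.504 0.13 0.228 0 0.003 0.244 -1;0.504 0.13 0.228 0 0.003 0.244 -1")

```text
clock: 15.58
eef_pos: [466.0, -279.9, 129.0]
tool_rot: [-3.139, -0.0, 2.854]
force: [0.5, 0.9, 0.1]
width: 85.2
gripper_force: 0.0
```

Run:
```python
from go import *
go((466.3,-280,27,163.5))
```

```text
t 15.6 at [ 466.  -279.9  129. ] yaw [-179.8   -0.   163.5] F [0.5 0.9 0.1] w 85.2 gf 0.0 q7 [ 0.77  0.67 -0.44  1.91  0.46  0.65  1.33]
(466.3, -280, 27, 163.5) -> [-0.0012  0.001   0.34  ] [-0.0019 -0.0003  0.0001]
```

Request:
move_arm(rows="-0.001 0.001 0.09 -0.002 0 0 -1;-0.001 0.001 0.18 -0.002 0 0 -1;-0.001 0.001 0.27 -0.002 0 0 -1;-0.001 0.001 0.32 -0.002 0 0 -1;-0.001 0.001 0.34 -0.002 0 0 -1;-0.001 0.001 0.34 -0.002 0 0 -1;-0.001 0.001 0.34 -0.002 0 0 0.2;-0.001 0.001 0.34 -0.002 0 0 1;-0.001 0.001 0.34 -0.002 0 0 1;-0.001 0.001 0.34 -0.002 0 0 1;-0.001 0.001 0.34 -0.002 0 0 1;-0.001 0.001 0.34 -0.002 0 0 1")

```text
clock: 16.58
eef_pos: [464.7, -279.8, 27.6]
tool_rot: [-3.141, -0.001, 2.853]
force: [0.0, 0.6, 6.5]
width: 38.4
gripper_force: 60.7
```

```bash
cat >> go.py <<'E'
C=dict(red=(609.5,-303.9,5.6),green=(630,43.3,2.7),yellow=(609.8,-77.5,3.3),blue=(635,-193.6,-3.4))
def pl(c,l,z):
    x,y,a=C[c]; r=np.radians(a); return (x+l*np.cos(r),y+l*np.sin(r),z,180+a)
E
python3 - <<'E'
from go import *
go(pl("yellow",-6,180))
E
```

```text
t 16.6 at [ 464.7 -279.8   27.6] yaw [-180.    -0.1  163.5] F [0.  0.6 6.5] w 38.4 gf 60.7 q7 [ 0.69  0.83 -0.32  1.96  0.57  0.44  1.24]
(np.float64(603.8099491003157), np.float64(-77.84538416175741), 180, 183.3) -> [-0.2527  0.7771 -0.5086] [-0.0001 -0.0008 -0.2202]
```

Request:
move_arm(rows="0 0 -0.1 0 0 0 1;0 0 -0.2 0 0 0 1;0 0 -0.3 0 0 0 1;0 0 -0.4 0 0 -0.03 1;-0.03 0.09 -0.48 0 0 -0.07 1;-0.06 0.19 -0.509 0 0 -0.11 1;-0.1 0.3 -0.509 0 0 -0.16 1;-0.13 0.41 -0.509 0 0 -0.22 1;-0.17 0.52 -0.509 0 0 -0.22 1;-0.2 0.63 -0.509 0 0 -0.22 1;-0.235 0.72 -0.509 0 0 -0.22 1;-0.253 0.777 -0.509 0 0 -0.22 1")

```text
clock: 17.58
eef_pos: [604.8, -73.8, 178.9]
tool_rot: [3.138, -0.002, -3.081]
force: [0.5, 1.0, -3.2]
width: 38.7
gripper_force: 63.1
```

Request:
move_arm(rows="0 0 0 0 0 0 1;0 0 0 0 0 0 1;0 0 0 0 0 0 1")

```text
clock: 17.83
eef_pos: [602.1, -79.2, 178.2]
tool_rot: [-3.141, -0.006, -3.085]
force: [0.3, 0.3, -4.1]
width: 38.4
gripper_force: 63.1
```

Run:
```python
from go import *
go(pl("yellow",-6,116))
```

```text
t 17.8 at [602.1 -79.2 178.2] yaw [-180.    -0.3 -176.8] F [ 0.3  0.3 -4.1] w 38.4 gf 63.1 q7 [ 0.43  0.7  -0.57  1.69  0.46  0.89  1.29]
(np.float64(603.8099491003157), np.float64(-77.84538416175741), 116, 183.3) -> [-0.007   0.0042  0.2071] [-0.0001 -0.0035 -0.0007]
```

Request:
move_arm(rows="-0.003 0.002 0.06 0 0 0 1;-0.003 0.002 0.12 0 0 0 1;-0.003 0.002 0.17 0 0 0 1;-0.003 0.002 0.2 0 0 0 1;-0.003 0.002 0.212 0 0 0 1;-0.003 0.002 0.218 0 0 0 1;-0.003 0.002 0.224 0 0 0 1;-0.003 0.002 0.226 0 0 0 1;-0.003 0.002 0.226 0 0 0 1")

```text
clock: 18.58
eef_pos: [604.3, -77.3, 111.4]
tool_rot: [3.141, -0.002, -3.084]
force: [-0.7, -0.1, -4.0]
width: 38.5
gripper_force: 63.0
```

Run:
```python
from go import *
go(pl("yellow",-6,108))
```

```text
t 18.6 at [604.3 -77.3 111.4] yaw [ 179.9   -0.1 -176.7] F [-0.7 -0.1 -4. ] w 38.5 gf 63.0 q7 [ 0.39  0.79 -0.51  1.74  0.53  0.76  1.24]
(np.float64(603.8099491003157), np.float64(-77.84538416175741), 108, 183.3) -> [ 0.0017 -0.0017  0.0112] [ 0.0006 -0.0015 -0.0003]
```

Request:
move_arm(rows="0 -0.001 0.004 0 0 0 1;0 -0.001 0.008 0 0 0 1;-0.006 -0.001 0.009 0 0 0 1;-0.012 -0.001 0.009 0 0 0 1;-0.018 -0.001 0.009 0 0 0 1;-0.024 -0.001 0.009 0 0 0 1;-0.03 -0.001 0.009 0 0 0 1;-0.036 -0.001 0.009 0 0 0 1;-0.036 -0.001 0.009 0 0 0 1")

```text
clock: 19.33
eef_pos: [610.0, -75.5, 109.1]
tool_rot: [3.141, -0.013, -3.08]
force: [-14.1, 2.6, 14.4]
width: 38.4
gripper_force: 65.3
```

Request:
move_arm(rows="-0.005 0 0 0 0 0 1;-0.01 0 0 0 0 0 1;-0.01 0 0 0 0 0 1;-0.01 0 0 0 0 0 1")

```text
clock: 19.67
eef_pos: [612.8, -75.2, 109.1]
tool_rot: [3.141, -0.013, -3.08]
force: [-13.5, 2.1, 13.3]
width: 38.5
gripper_force: 65.3
```

Request:
move_arm(rows="0.006 0 -0.006 0 0 0 1;0.006 0 -0.01 0 0 0 1;0.006 0 -0.01 0 0 0 1")

```text
clock: 19.92
eef_pos: [616.6, -77.1, 111.4]
tool_rot: [3.141, -0.002, -3.085]
force: [0.1, -0.5, -3.4]
width: 38.7
gripper_force: 63.1
```

Request:
move_arm(rows="-0.005 0 0 0 0 0 1;-0.01 0 0 0 0 0 1;-0.01 0 0 0 0 0 1;-0.01 0 0 0 0 0 1")

```text
clock: 20.25
eef_pos: [617.1, -77.0, 110.8]
tool_rot: [3.141, -0.008, -3.085]
force: [-5.8, -0.1, 2.5]
width: 38.5
gripper_force: 63.9
```

Request:
move_arm(rows="-0.006 0 -0.003 0 0 0 1;-0.01 0 -0.003 0 0 0 1;-0.01 0 -0.003 0 0 0 1")

```text
clock: 20.5
eef_pos: [617.3, -77.0, 111.0]
tool_rot: [3.142, -0.014, -3.084]
force: [-11.2, -0.2, 4.9]
width: 38.5
gripper_force: 64.1
```

Request:
move_arm(rows="0.007 0 0.006 0 0 0 1;0.007 0 0.01 0 0 0 1;0.007 0 0.012 0 0 0 1;0.007 0 0.012 0 0 0 1")

```text
clock: 20.83
eef_pos: [617.1, -76.5, 109.6]
tool_rot: [-3.142, -0.009, -3.084]
force: [-11.4, 0.1, 14.9]
width: 38.4
gripper_force: 65.3
```

Request:
move_arm(rows="0.01 0 0 0 0 0 0.3;0.012 0 0 0 0 0 -0.2;0.012 0 0 0 0 0 -1;0.012 0 0 0 0 0 -1;0.012 0 -0.1 0 0 0 -1;0.012 0 -0.2 0 0 0 -1;0.012 0 -0.3 0 0 0 -1;0.012 0 -0.3 0 0 0 -1;0.012 0 -0.3 0 0 0 -1")

```text
clock: 21.58
eef_pos: [618.1, -77.0, 200.1]
tool_rot: [3.141, 0.001, -3.085]
force: [-0.0, -0.0, -0.1]
width: 85.7
gripper_force: 0.0
```

Run:
```python
from go import *
go((453.7,-24.7,130,179.8))
s=cam("side");crop(s,305,170,80,80,7,"y2.png")
```

```text
t 21.6 at [618.1 -77.  200.1] yaw [ 180.     0.  -176.8] F [-0.  -0.  -0.1] w 85.7 gf 0.0 q7 [ 0.42  0.7  -0.58  1.63  0.45  0.95  1.31]
(453.7, -24.7, 130, 179.8) -> [0.5375 0.2049 0.2333] [0.0004 0.0005 0.0383]
```

View pics/y2.png

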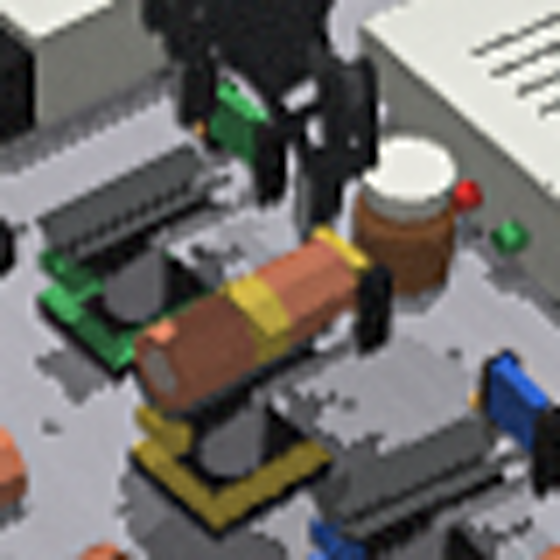

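Yellow is in its V against the yellow stop (crop (350,245)). Blue cell next.

Request:
move_arm(rows="0.1 0.04 0 0 0 0.01 -1;0.2 0.08 0 0 0 0.02 -1;0.3 0.12 0.02 0 0 0.038 -1;0.4 0.15 0.1 0 0 0.038 -1;0.49 0.185 0.18 0 0 0.038 -1;0.537 0.205 0.233 0 0 0.038 -1;0.537 0.205 0.233 0 0 0.038 -1;0.537 0.205 0.233 0 0 0.038 -1;0.537 0.205 0.233 0 0 0.038 -1;0.537 0.205 0.233 0 0 0.038 -1")

```text
clock: 22.47
eef_pos: [453.8, -24.8, 129.4]
tool_rot: [3.14, -0.001, 3.138]
force: [0.7, 0.5, 0.4]
width: 85.1
gripper_force: 0.0
```

Run:
```python
from go import *
go((453.7,-24.7,27,179.8))
```

```text
t 22.5 at [453.8 -24.8 129.4] yaw [179.9  -0.1 179.8] F [0.7 0.5 0.4] w 85.1 gf 0.0 q7 [ 0.33  0.59 -0.48  2.15  0.54  0.52  1.  ]
(453.7, -24.7, 27, 179.8) -> [-0.0001 -0.0002  0.3413] [ 0.0009 -0.0008  0.0001]
```

Request:
move_arm(rows="0 0 0.09 0 0 0 -1;0 0 0.18 0 0 0 -1;0 0 0.27 0 0 0 -1;0 0 0.32 0 0 0 -1;0 0 0.341 0 0 0 -1;0 0 0.341 0 0 0 -1;0 0 0.341 0 0 0 0.2;0 0 0.341 0 0 0 1;0 0 0.341 0 0 0 1;0 0 0.341 0 0 0 1;0 0 0.341 0 0 0 1;0 0 0.341 0 0 0 1")

```text
clock: 23.47
eef_pos: [452.4, -24.4, 27.8]
tool_rot: [3.14, -0.001, 3.139]
force: [-1.8, 0.1, 5.7]
width: 38.3
gripper_force: 60.3
```

Run:
```python
from go import *
go(pl("blue",-12,180))
```

```text
t 23.5 at [452.4 -24.4  27.8] yaw [179.9  -0.1 179.9] F [-1.8  0.1  5.7] w 38.3 gf 60.3 q7 [ 0.17  0.77 -0.26  2.2   0.77  0.26  0.8 ]
(np.float64(623.0211220649148), np.float64(-192.88832351708845), 180, 176.6) -> [-0.5695 -0.5596 -0.5087] [ 0.0007 -0.0008  0.0362]
```

Request:
move_arm(rows="0 0 -0.1 0 0 0 1;0 0 -0.2 0 0 0 1;0 0 -0.3 0 0 0 1;0 0 -0.4 0 0 0.01 1;-0.06 -0.06 -0.48 0 0 0.02 1;-0.14 -0.14 -0.509 0 0 0.036 1;-0.23 -0.23 -0.509 0 0 0.036 1;-0.32 -0.31 -0.509 0 0 0.036 1;-0.41 -0.4 -0.509 0 0 0.036 1;-0.49 -0.48 -0.509 0 0 0.036 1;-0.55 -0.54 -0.509 0 0 0.036 1;-0.57 -0.56 -0.509 0 0 0.036 1")

```text
clock: 24.47
eef_pos: [624.2, -198.2, 178.0]
tool_rot: [-3.14, -0.002, 3.077]
force: [0.9, -1.0, -3.8]
width: 38.7
gripper_force: 63.3
```

Request:
move_arm(rows="0 0 0 0 0 0 1;0 0 0 0 0 0 1;0 0 0 0 0 0 1;0 0 0 0 0 0 1")

```text
clock: 24.8
eef_pos: [621.7, -191.4, 178.9]
tool_rot: [3.14, -0.005, 3.085]
force: [0.2, 0.5, -3.3]
width: 38.2
gripper_force: 63.3
```

Run:
```python
from go import *
go(pl("blue",-12,112))
```

```text
t 24.8 at [ 621.7 -191.4  178.9] yaw [179.9  -0.3 176.8] F [ 0.2  0.5 -3.3] w 38.2 gf 63.3 q7 [ 0.59  0.76 -0.59  1.56  0.48  0.97  1.36]
(np.float64(623.0211220649148), np.float64(-192.88832351708845), 112, 176.6) -> [-0.0058 -0.005   0.2228] [ 0.0008 -0.003   0.0017]
```

Request:
move_arm(rows="-0.003 -0.002 0.06 0 0 0.001 1;-0.003 -0.002 0.12 0 0 0.001 1;-0.003 -0.002 0.17 0 0 0.001 1;-0.003 -0.002 0.2 0 0 0.001 1;-0.003 -0.002 0.212 0 0 0.001 1;-0.003 -0.002 0.22 0 0 0.001 1;-0.003 -0.002 0.226 0 0 0.001 1;-0.003 -0.002 0.228 0 0 0.001 1;-0.003 -0.002 0.228 0 0 0.001 1")

```text
clock: 25.55
eef_pos: [623.8, -193.4, 111.1]
tool_rot: [3.141, -0.002, 3.081]
force: [-0.0, 1.3, -3.1]
width: 38.3
gripper_force: 63.5
```

Run:
```python
from go import *
go(pl("blue",-12,110))
```

```text
t 25.6 at [ 623.8 -193.4  111.1] yaw [180.   -0.1 176.5] F [-0.   1.3 -3.1] w 38.3 gf 63.5 q7 [ 0.57  0.85 -0.54  1.61  0.54  0.85  1.32]
(np.float64(623.0211220649148), np.float64(-192.88832351708845), 110, 176.6) -> [0.0027 0.0015 0.0038] [ 0.0005 -0.0014 -0.0007]
```

Slide at this height, with a tiny lateral correction.

Request:
move_arm(rows="-0.006 0.001 0.002 0 0 0 1;-0.012 0.001 0.003 0 0 0 1;-0.018 0.001 0.003 0 0 0 1;-0.024 0.001 0.003 0 0 0 1;-0.03 0.001 0.003 0 0 0 1;-0.03 0.001 0.003 0 0 0 1;-0.03 0.001 0.003 0 0 0 1")

```text
clock: 26.13
eef_pos: [632.6, -192.6, 109.5]
tool_rot: [3.139, -0.003, 3.082]
force: [-1.9, 4.4, 0.5]
width: 38.6
gripper_force: 63.8
```

Request:
move_arm(rows="-0.006 0 0 0 0 0 1;-0.01 0 0 0 0 0 1;-0.01 0 0 0 0 0 1;-0.01 0 0 0 0 0 1")

```text
clock: 26.47
eef_pos: [632.7, -192.6, 109.4]
tool_rot: [3.14, -0.01, 3.082]
force: [-8.1, 4.6, 5.5]
width: 38.5
gripper_force: 64.4
```

Request:
move_arm(rows="0 0.004 -0.005 0 0 0 1;0 0.004 -0.005 0 0 0 1;-0.006 0.004 -0.005 0 0 0 1;-0.006 0.004 -0.005 0 0 0 1")

```text
clock: 26.8
eef_pos: [632.8, -192.6, 109.8]
tool_rot: [3.141, -0.014, 3.082]
force: [-11.5, 3.4, 3.4]
width: 38.7
gripper_force: 64.1
```

Request:
move_arm(rows="0.008 0.003 0 0 0 0 1;0.008 0.003 0.006 0 0 0 1;0.008 0.003 0.01 0 0 0 1;0.006 0.003 0.012 0 0 0 1;0.006 0.003 0.012 0 0 0 1")

```text
clock: 27.22
eef_pos: [632.7, -192.4, 109.0]
tool_rot: [-3.14, -0.009, 3.081]
force: [-13.2, 2.3, 14.7]
width: 38.1
gripper_force: 65.6
```

Request:
move_arm(rows="0.01 0 0 0 0 0 0.3;0.012 0 0 0 0 0 -0.2;0.012 0 0 0 0 0 -1;0.012 0 0 0 0 0 -1;0.012 0 -0.1 0 0 0 -1;0.012 0 -0.2 0 0 0 -1;0.012 0 -0.3 0 0 0 -1;0.012 0 -0.3 0 0 0 -1;0.012 0 -0.3 0 0 0 -1")

```text
clock: 27.97
eef_pos: [633.9, -192.6, 199.3]
tool_rot: [-3.141, 0.001, 3.08]
force: [0.3, 0.5, -0.9]
width: 85.2
gripper_force: 0.0
```

Run:
```python
from go import *
go((459.5,-134.5,130,189.4))
s=cam("side");t=cam("top");
from m import *
H,S,V=masks(t);h,sa,v=masks(s)
# bands in both views
for c,(a,b) in dict(red=(-6,4),yellow=(24,34),blue=(100,125)).items():
    for d,(hh,ss,vv),n in((t,(H,S,V),"top"),(s,(h,sa,v),"side")):
        hh=np.where(hh>170,hh-180,hh); m=((hh>=a)&(hh<=b)&(ss>130)&(vv>50)).astype(np.uint8)
        k,l,st,ce=cv2.connectedComponentsWithStats(m)
        print(n,c,[(*ce[i].round(1).tolist(),int(st[i,4])) for i in range(1,k) if 20<st[i,4]<400 and 150<ce[i][1]<300 and 290<ce[i][0]<450])
crop(s,330,200,80,80,7,"bl2.png")
m=((h<25)&(sa>150)&(v>90)).astype(np.uint8);k,l,st,ce=cv2.connectedComponentsWithStats(m);print("side orange",[(*ce[i].round(1).tolist(),int(st[i,4])) for i in range(1,k) if 15<st[i,4]<200 and 150<ce[i][1]<230 and ce[i][0]<310])
```

```text
t 28.0 at [ 633.9 -192.6  199.3] yaw [-180.     0.1  176.5] F [ 0.3  0.5 -0.9] w 85.2 gf 0.0 q7 [ 0.58  0.76 -0.6   1.52  0.47  1.01  1.37]
(459.5, -134.5, 130, 189.4) -> [0.5924 0.1576 0.2303] [-0.0004  0.0008 -0.1436]
top red [(432.8, 195.0, 117), (418.2, 207.5, 225)]
side red [(395.3, 245.3, 26), (383.2, 256.1, 82), (443.6, 269.2, 25), (375.5, 279.8, 192)]
top yellow [(346.8, 170.8, 52), (350.2, 195.3, 156), (337.5, 204.7, 159)]
side yellow [(341.8, 214.7, 52), (334.7, 237.0, 120)]
top blue [(377.8, 195.6, 166), (392.0, 187.9, 111)]
side blue [(365.8, 233.6, 65), (359.4, 254.5, 131)]
side orange [(286.4, 186.8, 58)]
```

View pics/bl2.png

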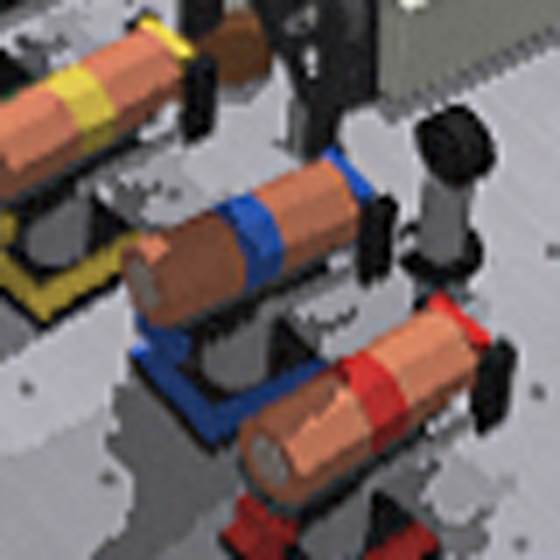

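Red, yellow and blue are seated against their stops. Green is next.

Request:
move_arm(rows="0.1 0.03 0 0 0 -0.03 -1;0.2 0.05 0 0 0 -0.07 -1;0.3 0.08 0.02 0 0 -0.11 -1;0.4 0.11 0.1 0 0 -0.144 -1;0.5 0.135 0.18 0 0 -0.144 -1;0.57 0.15 0.23 0 0 -0.144 -1;0.592 0.157 0.23 0 0 -0.144 -1;0.592 0.157 0.23 0 0 -0.144 -1;0.592 0.157 0.23 0 0 -0.144 -1;0.592 0.157 0.23 0 0 -0.144 -1;0.592 0.157 0.23 0 0 -0.144 -1")

```text
clock: 28.98
eef_pos: [459.7, -134.4, 129.5]
tool_rot: [3.141, -0.0, -2.977]
force: [-0.4, -0.1, 0.4]
width: 85.5
gripper_force: 0.0
```

Run:
```python
from go import *
go((459.7,-134.5,27,189.4))
s=cam("side"); print("blade grip expected side px if home, top z56/mid z36:",proj(s,[[577,227.8,56],[577,227.8,36]]))
```

```text
t 29.0 at [ 459.7 -134.4  129.5] yaw [ 180.    -0.  -170.5] F [-0.4 -0.1  0.4] w 85.5 gf 0.0 q7 [ 0.63  0.64 -0.59  2.08  0.62  0.6   1.33]
(459.7, -134.5, 27, 189.4) -> [-0.0002 -0.0006  0.3417] [ 0.0005 -0.0003  0.0006]
blade grip expected side px if home, top z56/mid z36: [[286.3293 182.2824]
 [286.5695 186.2382]]
```

Blade still home (286.4,186.8 against the expected 286.5,186).

Request:
move_arm(rows="0 0 0.09 0 0 0 -1;0 0 0.18 0 0 0 -1;0 0 0.27 0 0 0 -1;0 0 0.32 0 0 0 -1;0 0 0.341 0 0 0 -1;0 0 0.341 0 0 0 -1;0 0 0.341 0 0 0 0.2;0 0 0.341 0 0 0 1;0 0 0.341 0 0 0 1;0 0 0.341 0 0 0 1;0 0 0.341 0 0 0 1;0 0 0.341 0 0 0 1")

```text
clock: 30.03
eef_pos: [457.8, -134.1, 27.8]
tool_rot: [3.141, -0.001, -2.976]
force: [-0.8, 0.5, 6.3]
width: 38.6
gripper_force: 60.1
```

Run:
```python
from go import *
go(pl("green",-4,182))
```

```text
t 30.0 at [ 457.8 -134.1   27.8] yaw [ 180.    -0.1 -170.5] F [-0.8  0.5  6.3] w 38.6 gf 60.1 q7 [ 0.47  0.8  -0.37  2.13  0.83  0.36  1.15]
(np.float64(626.0044405001521), np.float64(43.111574197161424), 182, 182.7) -> [-0.6497  0.4905 -0.5145] [ 0.0004 -0.0009  0.0754]
```

Request:
move_arm(rows="0 0 -0.1 0 0 0 1;0 0 -0.2 0 0 0 1;0 0 -0.3 0 0 0 1;0 0 -0.4 0 0 0.02 1;-0.07 0.05 -0.48 0 0 0.04 1;-0.16 0.12 -0.514 0 0 0.075 1;-0.26 0.2 -0.514 0 0 0.075 1;-0.36 0.27 -0.514 0 0 0.075 1;-0.46 0.35 -0.514 0 0 0.075 1;-0.56 0.42 -0.514 0 0 0.075 1;-0.62 0.47 -0.514 0 0 0.075 1;-0.65 0.49 -0.514 0 0 0.075 1")

```text
clock: 31.03
eef_pos: [627.2, 47.6, 180.7]
tool_rot: [3.137, -0.002, -3.09]
force: [-0.1, 0.3, -3.4]
width: 38.2
gripper_force: 62.8
```

Request:
move_arm(rows="0 0 0 0 0 0 1;0 0 0 0 0 0 1;0 0 0 0 0 0 1;0 0 0 0 0 0 1;0 0 0 0 0 0 1")

```text
clock: 31.45
eef_pos: [625.0, 41.3, 180.4]
tool_rot: [-3.142, -0.004, -3.096]
force: [-0.6, 0.6, -2.0]
width: 38.2
gripper_force: 62.8
```

Run:
```python
from go import *
go(pl("green",-4,112))
```

```text
t 31.4 at [625.   41.3 180.4] yaw [-180.    -0.2 -177.4] F [-0.6  0.6 -2. ] w 38.2 gf 62.8 q7 [ 0.25  0.74 -0.61  1.64  0.5   0.93  1.07]
(np.float64(626.0044405001521), np.float64(43.111574197161424), 112, 182.7) -> [-0.0045  0.006   0.228 ] [-0.     -0.0027 -0.0007]
```

Request:
move_arm(rows="-0.003 0.003 0.06 0 0 0 1;-0.003 0.003 0.12 0 0 0 1;-0.003 0.003 0.17 0 0 0 1;-0.003 0.003 0.2 0 0 0 1;-0.003 0.003 0.214 0 0 0 1;-0.003 0.003 0.222 0 0 0 1;-0.003 0.003 0.228 0 0 0 1;-0.003 0.003 0.231 0 0 0 1;-0.003 0.003 0.231 0 0 0 1")

```text
clock: 32.2
eef_pos: [626.7, 44.1, 111.7]
tool_rot: [3.14, -0.003, -3.094]
force: [-0.9, -0.4, -3.6]
width: 38.8
gripper_force: 62.8
```

Run:
```python
from go import *
go(pl("green",-4,110.5),pl("green",8,110.5))
```

```text
t 32.2 at [626.7  44.1 111.7] yaw [ 179.9   -0.1 -177.3] F [-0.9 -0.4 -3.6] w 38.8 gf 62.8 q7 [ 0.21  0.82 -0.56  1.68  0.56  0.81  1.02]
(np.float64(626.0044405001521), np.float64(43.111574197161424), 110.5, 182.7) -> [ 0.0025 -0.0032  0.0039] [ 0.0007 -0.0016  0.0004]
(np.float64(637.9911189996958), np.float64(43.676851605677136), 110.5, 182.7) -> [-0.0375 -0.0032  0.0038] [ 0.0007 -0.0016  0.0004]
```

Request:
move_arm(rows="-0.006 -0.002 0.002 0 0 0 1;-0.012 -0.002 0.003 0 0 0 1;-0.018 -0.002 0.003 0 0 0 1;-0.024 -0.002 0.003 0 0 0 1;-0.03 -0.002 0.003 0 0 0 1;-0.035 -0.002 0.003 0 0 0 1;-0.035 -0.002 0.003 0 0 0 1;-0.035 -0.002 0.003 0 0 0 1")

```text
clock: 32.87
eef_pos: [637.2, 44.8, 110.3]
tool_rot: [3.139, -0.003, -3.093]
force: [-1.5, 3.7, -0.7]
width: 38.3
gripper_force: 63.1
```

Request:
move_arm(rows="-0.005 0 0 0 0 0 1;-0.01 0 0 0 0 0 1;-0.01 0 0 0 0 0 1;-0.01 0 0 0 0 0 1")

```text
clock: 33.2
eef_pos: [637.9, 44.8, 110.2]
tool_rot: [3.14, -0.007, -3.093]
force: [-6.8, 2.9, 4.4]
width: 38.4
gripper_force: 63.6
```

Request:
move_arm(rows="0 0.003 -0.005 0 0 0 1;0 0.003 -0.006 0 0 0 1;-0.006 0.003 -0.006 0 0 0 1;-0.01 0.003 -0.006 0 0 0 1;-0.01 0.003 -0.006 0 0 0 1")

```text
clock: 33.62
eef_pos: [638.1, 44.5, 110.8]
tool_rot: [-3.141, -0.014, -3.093]
force: [-12.2, 1.2, 2.5]
width: 38.6
gripper_force: 63.5
```

Request:
move_arm(rows="0.008 0 0 0 0 0 1;0.008 0 0.005 0 0 0 1;0.006 0 0.01 0 0 0 1;0.006 0 0.012 0 0 0 1;0.006 0 0.012 0 0 0 1")

```text
clock: 34.03
eef_pos: [637.9, 45.0, 109.7]
tool_rot: [-3.141, -0.009, -3.093]
force: [-14.4, -0.2, 14.4]
width: 38.6
gripper_force: 64.8
```

Request:
move_arm(rows="0.01 0 0 0 0 0 0.3;0.012 0 0 0 0 0 -0.2;0.012 0 0 0 0 0 -1;0.012 0 0 0 0 0 -1;0.012 0 -0.1 0 0 0 -1;0.012 0 -0.2 0 0 0 -1;0.012 0 -0.3 0 0 0 -1;0.012 0 -0.3 0 0 0 -1;0.3 0 -0.3 0 0 0 -1;0.6 0 -0.3 0 0 0 -1;0.6 0 -0.3 0 0 0 -1;0.6 0 -0.3 0 0 0 -1")

```text
clock: 35.03
eef_pos: [470.0, 36.2, 198.7]
tool_rot: [3.141, -0.003, -3.095]
force: [0.7, 0.3, -0.6]
width: 85.5
gripper_force: 0.0
```

Run:
```python
from go import *
go((575.3,226.6,150,183.4))
s=cam("side");t=cam("top")
h,sa,v=masks(s)
m=((h<25)&(sa>150)&(v>90)).astype(np.uint8);k,l,st,ce=cv2.connectedComponentsWithStats(m);print("side orange",[(*ce[i].round(1).tolist(),int(st[i,4])) for i in range(1,k) if 15<st[i,4]<200 and 150<ce[i][1]<230 and ce[i][0]<310])
crop(s,270,160,140,110,4,"f1.png");crop(t,215,150,230,75,3,"f1t.png")
a=cv2.imread("pics/f1.png");b=cv2.imread("pics/f1t.png");b=cv2.resize(b,(560,183));cv2.imwrite("pics/f1b.png",cv2.resize(np.vstack([a,b])[:600],None,fx=.95,fy=.95) )
```

```text
t 35.0 at [470.   36.2 198.7] yaw [ 179.9   -0.2 -177.3] F [ 0.7  0.3 -0.6] w 85.5 gf 0.0 q7 [ 0.32  0.52 -0.66  2.04  0.46  0.74  1.  ]
(575.3, 226.6, 150, 183.4) -> [-0.3808  0.6175  0.162 ] [ 0.0006 -0.0017 -0.0081]
side orange [(286.2, 187.1, 51)]
```

View pics/f1b.png

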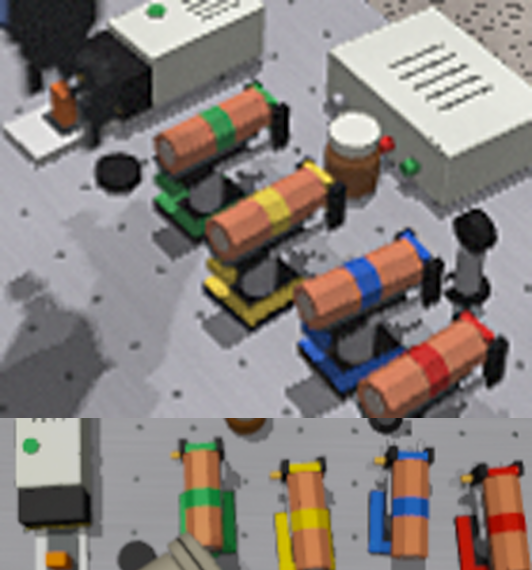

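All four cells look seated with ends on their stops, and the blade is still home (side px 286.2,187.1). Quick numeric check of seat heights and headings.

Run:
```python
from go import *
t=cam("top");s=cam("side")
def blobs(d,x0,y0,x1,y1):
    H,S,V=masks(d); m=roi((H>=5)&(H<=17)&(S>105)&(S<200)&(V>70),x0,y0,x1,y1).astype(np.uint8)
    k,l,st,ce=cv2.connectedComponentsWithStats(m); return sorted([(*ce[i].round(1).tolist(),int(st[i,4])) for i in range(1,k) if st[i,4]>50],key=lambda c:c[0])
T=blobs(t,285,160,450,222);S=blobs(s,305,175,400,275);print(T);print(S)
```

```text
[(301.8, 171.6, 237), (304.0, 195.8, 206), (346.9, 180.7, 240), (349.2, 206.4, 265), (391.6, 200.9, 264), (392.0, 175.3, 231), (431.7, 182.7, 264), (434.7, 207.6, 289)]
[(319.2, 197.2, 136), (333.1, 219.2, 169), (334.7, 189.2, 110), (349.0, 210.4, 124), (356.4, 237.6, 167), (362.6, 204.4, 101), (374.1, 261.8, 203), (374.2, 229.6, 133), (390.6, 251.2, 152)]
```

Run:
```python
from go import *
np.set_printoptions(precision=1,suppress=True)
t=cam("top");s=cam("side")
D=dict(green=((304,195.8),(319.2,197.2),(301.8,171.6),(334.7,189.2)),yellow=((349.2,206.4),(333.1,219.2),(346.9,180.7),(349,210.4)),blue=((391.6,200.9),(356.4,237.6),(392,175.3),(374.2,229.6)),red=((434.7,207.6),(374.1,261.8),(431.7,182.7),(390.6,251.2)))
H,S,V=masks(t)
for c,(a,b,e,f) in D.items():
    p=tri(t,[a],s,[b])[0];q=tri(t,[e],s,[f])[0]; print(c,p,q,"deg",np.degrees(np.arctan2(q[1]-p[1],q[0]-p[0])),"nominal",C[c][2],"dz",q[2]-p[2])
    u=int(round(e[0])); print([tuple(t["img"][y,u].tolist()) for y in range(int(e[1])-14,int(e[1])-4)])
```

```text
green [610.   41.  102.    3.2] [678.6  47.8 102.3   2.1] deg 5.640270671123142 nominal 2.7 dz 0.3541186553293869
[(154, 154, 156), (154, 155, 157), (154, 154, 157), (130, 159, 138), (46, 166, 82), (49, 164, 83), (131, 157, 85), (192, 141, 86), (208, 139, 87), (208, 139, 88)]
yellow [585.8 -80.1 102.4   1.3] [656.  -73.8 102.8   2.8] deg 5.131755397428048 nominal 3.3 dz 0.3504857178683096
[(153, 153, 156), (152, 153, 155), (150, 149, 144), (176, 162, 97), (205, 184, 0), (206, 186, 0), (198, 168, 0), (192, 125, 67), (204, 130, 80), (204, 130, 81)]
blue [ 602.7 -192.6  100.8    0.6] [ 673.5 -195.1  101.1    2.3] deg -2.0412920781203265 nominal -3.4 dz 0.2610590733484628
[(154, 153, 157), (138, 137, 140), (132, 132, 139), (98, 113, 152), (31, 95, 181), (34, 99, 183), (129, 111, 171), (196, 123, 75), (196, 123, 75), (196, 122, 75)]
red [ 587.1 -307.7  100.9    1.3] [ 655.8 -302.2  103.     4.3] deg 4.603021235390929 nominal 5.6 dz 2.0940043048853454
[(152, 152, 155), (151, 150, 154), (149, 135, 138), (178, 62, 57), (186, 17, 0), (188, 26, 10), (192, 71, 41), (194, 121, 76), (194, 121, 75), (194, 122, 74)]
```

All cells are level and abut the stops. Now I'll fetch the blade.

Request:
move_arm(rows="-0.05 0.1 0.02 0 0 -0.008 -1;-0.1 0.2 0.05 0 0 -0.008 -1;-0.17 0.3 0.08 0 0 -0.008 -1;-0.23 0.4 0.11 0 0 -0.008 -1;-0.3 0.5 0.14 0 0 -0.008 -1;-0.36 0.58 0.16 0 0 -0.008 -1;-0.381 0.617 0.162 0 0 -0.008 -1;-0.381 0.617 0.162 0 0 -0.008 -1;-0.381 0.617 0.162 0 0 -0.008 -1;-0.381 0.617 0.162 0 0 -0.008 -1;-0.381 0.617 0.162 0 0 -0.008 -1")

```text
clock: 36.25
eef_pos: [576.6, 225.6, 150.1]
tool_rot: [-3.142, -0.004, -3.083]
force: [0.1, -0.3, 0.1]
width: 85.5
gripper_force: 0.0
```

Run:
```python
from go import *
go((575.3,226.6,41,183.4))
```

```text
t 36.2 at [576.6 225.6 150.1] yaw [-180.    -0.2 -176.6] F [ 0.1 -0.3  0.1] w 85.5 gf 0.0 q7 [-0.07  0.76 -0.58  1.68  0.52  0.86  0.76]
(575.3, 226.6, 41, 183.4) -> [0.003  0.0037 0.3637] [-0.     -0.0023 -0.0005]
```

Request:
move_arm(rows="0.003 0.003 0.09 0 0 0 -1;0.003 0.003 0.18 0 0 0 -1;0.003 0.003 0.27 0 0 0 -1;0.003 0.003 0.33 0 0 0 -1;0.003 0.003 0.362 0 0 0 -1;0.003 0.003 0.362 0 0 0 -1;0.003 0.003 0.362 0 0 0 0;0.003 0.003 0.362 0 0 0 1;0.003 0.003 0.362 0 0 0 1;0.003 0.003 0.362 0 0 0 1;0.003 0.003 0.362 0 0 0 1;0.003 0.003 0.362 0 0 0 1")

```text
clock: 37.25
eef_pos: [575.6, 228.3, 42.7]
tool_rot: [3.14, -0.002, -3.081]
force: [-0.4, -0.6, 6.4]
width: 23.1
gripper_force: 60.0
```

Run:
```python
from go import *
go((510,222.7,41.5,183.4),(400,225,100,184.3))
```

```text
t 37.2 at [575.6 228.3  42.7] yaw [ 179.9   -0.1 -176.6] F [-0.4 -0.6  6.4] w 23.1 gf 60.0 q7 [-0.13  0.9  -0.48  1.73  0.62  0.67  0.67]
(510, 222.7, 41.5, 183.4) -> [ 0.2194 -0.0055  0.0043] [ 0.0008 -0.0013  0.0005]
(400, 225, 100, 184.3) -> [ 0.5854  0.0245 -0.1899] [ 0.0008 -0.0013 -0.0095]
```

Request:
move_arm(rows="0.02 0 -0.003 0 0 0 1;0.05 0 -0.003 0 0 0 1;0.08 0 -0.003 0 0 0 1;0.11 0 -0.003 0 0 0 1;0.14 0 -0.003 0 0 0 1;0.17 0 -0.003 0 0 0 1;0.2 0 -0.003 0 0 0 1;0.22 0 -0.003 0 0 0 1;0.22 0 -0.08 0 0 0 1;0.22 0 -0.16 0 0 0 1;0.22 0 -0.2 0 0 0 1;0.22 0 -0.2 0 0 0 1")

```text
clock: 38.25
eef_pos: [510.4, 225.0, 103.9]
tool_rot: [3.139, 0.0, -3.081]
force: [0.6, 0.5, -1.0]
width: 23.1
gripper_force: 59.1
```

Run:
```python
from go import *
# blade centre to pad centre (443,384.6) yaw 4.3: TCP 36 behind
go((406.5,382,100,184.3),(406.5,382,32,184.3))
```

```text
t 38.2 at [510.4 225.  103.9] yaw [ 179.8    0.  -176.5] F [ 0.6  0.5 -1. ] w 23.1 gf 59.1 q7 [-0.13  0.75 -0.52  1.89  0.58  0.66  0.62]
(406.5, 382, 100, 184.3) -> [0.3142 0.5431 0.0147] [ 0.0019  0.0002 -0.0094]
(406.5, 382, 32, 184.3) -> [0.3143 0.5424 0.2413] [ 0.0019  0.0002 -0.0094]
```

Request:
move_arm(rows="0.06 0.1 0.01 0 0 -0.005 1;0.12 0.2 0.01 0 0 -0.009 1;0.18 0.31 0.01 0 0 -0.009 1;0.24 0.41 0.01 0 0 -0.009 1;0.29 0.5 0.01 0 0 -0.009 1;0.314 0.54 0.015 0 0 -0.009 1;0.314 0.543 0.015 0 0 -0.009 1;0.314 0.543 0.015 0 0 -0.009 1;0.314 0.543 0.015 0 0 -0.009 1;0.314 0.543 0.015 0 0 -0.009 1")

```text
clock: 39.08
eef_pos: [406.6, 379.0, 97.1]
tool_rot: [-3.141, -0.004, -3.07]
force: [0.8, -0.4, -1.1]
width: 22.9
gripper_force: 59.3
```

Run:
```python
from go import *
go((406.5,382,35,184.3))
```

```text
t 39.1 at [406.6 379.   97.1] yaw [-180.    -0.2 -175.9] F [ 0.8 -0.4 -1.1] w 22.9 gf 59.3 q7 [-0.49  0.75 -0.49  1.89  0.56  0.64  0.31]
(406.5, 382, 35, 184.3) -> [-0.0013  0.0102  0.207 ] [-0.0005 -0.0024 -0.002 ]
```

Request:
move_arm(rows="0 0.004 0.06 0 0 0 1;0 0.004 0.12 0 0 0 1;0 0.004 0.17 0 0 0 1;0 0.004 0.19 0 0 0 1;0 0.004 0.2 0 0 0 1;0 0.004 0.207 0 0 0 1;0 0.004 0.207 0 0 0 1;0 0.004 0.207 0 0 0 1")

```text
clock: 39.75
eef_pos: [405.7, 382.5, 36.3]
tool_rot: [3.14, -0.003, -3.067]
force: [0.8, 1.2, -1.0]
width: 23.0
gripper_force: 59.3
```

Request:
move_arm(rows="0 0 0.004 0 0 0 1;0 0 0.008 0 0 0 1;0 0 0.01 0 0 0 1;0 0 0.01 0 0 0 1")

```text
clock: 40.08
eef_pos: [405.5, 382.6, 33.7]
tool_rot: [3.14, -0.002, -3.067]
force: [-1.4, -1.2, 5.5]
width: 22.8
gripper_force: 60.1
```

Touched down on the mat; release and withdraw straight up.

Request:
move_arm(rows="0 0 0 0 0 0 0.3;0 0 0 0 0 0 -0.3;0 0 0 0 0 0 -1;0 0 0 0 0 0 -1;0 0 -0.1 0 0 0 -1;0 0 -0.22 0 0 0 -1;0 0 -0.34 0 0 0 -1;0 0.1 -0.45 0 0 0 -1;0 0.25 -0.5 0 0 0 -1;0 0.4 -0.55 0 0 0 -1;0 0.4 -0.55 0 0 0 -1;0 0.4 -0.55 0 0 0 -1")

```text
clock: 41.08
eef_pos: [394.8, 507.5, 199.8]
tool_rot: [3.133, -0.002, -3.063]
force: [0.4, 0.7, 0.4]
width: 85.5
gripper_force: 0.0
```

Run:
```python
from go import *
go()
t=cam("top");s=cam("side");crop(t,150,130,300,170,2.6,"z.png")
H,S,V=masks(t)
m=comp(roi((S<70)&(V<130),172,235,202,285)); print("blade",*axis(t,m,7),m.sum(),plane(t,rect(m),7)[:,:2].ravel())
```

```text
t 41.1 at [394.8 507.5 199.8] yaw [ 179.5   -0.1 -175.5] F [0.4 0.7 0.4] w 85.5 gf 0.0 q7 [-0.62  0.72 -0.58  1.58  0.45  0.97  0.32]
blade [447.4069 381.4218] 7.041711897954427 [99.8804 42.5781] 396 [489.3143 405.8091 490.4205 367.0278 393.5581 359.5888 392.1957 397.7965]
```

View pics/z.png

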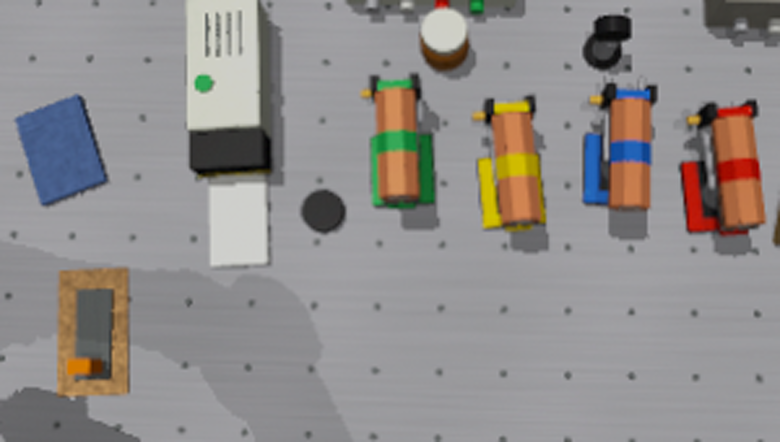

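The blade is flat at the mat's centre (crop (92,335)), all cells are seated, and the bystanders are unmoved. Handing in.

```bash
python3 -c "
from cell import *
print(finish_job())"
```

```text
the job is handed in; nothing more can be done
None
```

Handed in at about 41 s: I pushed the blade home, seated all four cells against their own stops, and laid the blade back on the cork mat; camera checks agreed at each stage, but the hand-in gave no verdict.

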